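Load a hinged book mould, pin it and hold it shut

TASK

Finish loading the open hinged hand mould, whose left nest already holds its cavity insert: lay the loose cavity insert in the free short nest on the right and the long bar in the long middle nest, both flat on the nest floors. Then bring the lid down by its handle without letting it drop, and put the knob-headed register pin from the pin stand down through the lid's lug into the lower half. Spring plungers keep the loaded lid ajar, so finish by pushing the pin home until the lid is shut, and stay there holding the pin pressed down, so that a colleague can bolt on the strap clamp; leave everything else where it lies.

Things in the scene. Friction and masses are not known exactly. Their poses are not given: they have to be found in the camera images.
- mould: lower half of the steel book mould, 138 (x) x 190 (y) x 24 mm, fixed. Origin: centre of its underside, on the bench; z up, +x towards its hinge (away from the robot, give or take a small turn), +y to its left. Its flat top (parting face, 24 mm up) has three upright-walled nests 6 mm deep, long sides along x, 25 mm of flat top between neighbours, and one round register hole near the front left corner.
- nest_left (a point): centre of the FLOOR of the left short nest (18 mm above the bench), axes as the mould's. Nest 66.5 mm along x by 38.5 mm along y, 6 mm deep; at mould x +26, y +60 mm. Already holds mould_insert_2.
- nest_right (a point): the same for the right short nest, empty at the start, at mould x +26, y -60 mm. Takes the loose insert, either way round.
- nest_middle (a point): centre of the FLOOR of the long middle nest (18 mm above the bench), axes as the mould's. Nest 122.5 mm along x by 30.5 mm along y, 6 mm deep; at mould x 0, y 0. Takes the bar, either way round.
- mould_insert_1: cavity insert: grey steel block 34 (its x) x 62 (its y) x 15 mm high, with cavities and two small dowels on top (18 mm with them), about 0.22 kg, lying cavities up on the mat. Origin: centre of its underside, z up. Grip it across its 34 mm width by the upper 9 mm, so that the fingertips stay above the nest walls.
- mould_insert_2: the cavity insert that already lies in the left nest, same block 34 x 62 x 15 mm (20 mm with its taller dowels), same origin and axes. Leave it there.
- mould_bar: long dark steel bar, 26 mm (its x) by 116 mm (its y) by 16 mm high, with two small pins standing on top near its middle (26 mm with the pins), about 0.28 kg, lying pins up on the mat. Origin: centre of its underside, z up. Grip it across its 26 mm width.
- lid_body (a joint): hinge angle of the upper half (lid), rad: 0 fully shut, starts open, leaning back, at 1.7 to 1.85. Stiff hinge: upright it stays put, below about 0.8 it falls if let go. With the parts loaded, spring plungers in the lid hold it ajar at 0.03 to 0.06; about 7 N down at the register hole shuts it. Lid 30 mm thick, with a 16 mm thick lug at each front corner.
- mould_hinge (a point): a point on the hinge line, in the middle of its length: at mould x +79 mm, 24 mm above the bench. The line runs along the mould's y.
- lid_handle (a point): middle of the lid's handle, a round bar 10 mm thick and 66 mm long that runs along the mould's y, 32 mm out from the lid's front edge, on two stays 40 to 60 mm apart; 180 mm from the hinge line. It can be pinched from above and turns between the fingers while the lid swings; shut, it is 36 mm above the bench. Its axes turn with the lid.
- lid_hole (a point): centre of the upper mouth of the register hole in the lid's left lug (16 mm thick, hole 14.5 mm wide). With the lid shut it is 40 mm above the bench, 50 mm in front of the mould's centre and 64 mm to the left. The lid's 30 mm high housing stands 30 mm behind and 38 mm to the right of it. Its axes turn with the lid.
- lower_hole (a point): centre of the upper mouth of the register hole in the mould's lower half (hole 14.5 mm wide, 24 mm deep), 24 mm above the bench, right under the lid's hole when the lid is down.
- pin_stand: aluminium pin stand, a fixed block 110 mm (its x) by 44 mm (its y) by 38 mm high with two holes, at its x = -35 and +35 mm. Origin: centre of its underside. The register pin stands in one and a plain headless dowel in the other, either way round.
- register_pin: register pin, upright in a hole of the pin stand: shank 12 mm thick, 36 mm long with tapered tip (last 8 mm), under a round flange 26 mm wide, 4 mm thick; above it a knurled round knob 22 mm wide, 7 to 33 mm above the flange's underside. 0.09 kg. Origin: on its axis in the flange's underside, which rests on the stand (38 mm up) and, when home, on the lid's lug. z up.
- pin_tip (a point): the register pin's lower end, on its axis 36 mm below its origin.
- dowel: plain headless steel dowel, 12 mm thick and 56 mm long, standing in the other hole of the stand (18 mm of it shows). Not needed. Origin: centre of its lower end.
- strap_clamp: dark forged strap clamp, 30 (x) by 100 (y) by 16 mm, lying on the mat; leave it. Origin: centre of its underside.
- hex_bolt: hexagon bolt, 22 x 58 x 19 mm, lying on the mat; leave it. Origin: centre of its underside.
- brass_drift: brass hexagon bar, 15 x 126 x 13 mm, lying on the mat; leave it. Origin: centre of its underside.
- screwdriver_2: screwdriver, 25 x 170 x 23 mm, lying left of the pin stand; leave it. Origin: centre of its underside.

How it is judged:
By the outcome, as a careful person would: the job done as asked, in the order asked, and still so for the second after the job is handed in, while the arm keeps its last pose, push and grip.
It also fails if it takes over 72 s, if anything falls off the work surface, if the arm or the gripper's body presses on something with over 40 N, if the wrist force passes 120 N, or if a joint passes its speed limit or range.

ROBOT

A 6-joint arm with a two-finger parallel gripper is mounted at the origin on a cart in front of the work surface, level with it; the furniture and walls round the work are solid. World frame = base frame: x ahead of the robot, y to its left, z up, the work surface at z = 0. Lengths are in m, angles in rad, forces in N, time in s.
With the tool pointing down it reaches from about 0.3 to 0.775 m from the base axis. Payload 14.6 kg.
Tool frame: the origin (TCP) lies on the front face of the gripper's body, between the roots of the fingers; the fingertips stand 97 mm ahead of it and the grasp point (between the pads) lies 78 mm ahead of it; z points along the fingers, y is the direction in which the jaws open and shut (so a half turn about z gives the same grasp; the last joint's range is limited). The gripper opens to 94 mm and grips with 3 to 60 N. Pads are 16 mm wide; open, the fingers measure 119 mm over their backs; the gripper's body (75 mm by 177 mm) begins 78 mm behind the grasp point.
Start: joints at [-1.37, 0.3, 1.521, -0, 1.321, -0.067], TCP at [0.146, -0.53, 0.303] pointing down, gripper open.
Joint ranges: [-3.03, 3.03], [-0.79, 2.21], [0.23, 2.52], [-1.04, 4.18], [0, 3.07], [-2.55, 2.55]. Speed limits (rad/s): [2.22, 2.22, 2.57, 3.14, 3.14, 3.14].

INTERFACE

Orientations are given as [roll, pitch, yaw] about the fixed x, y, z axes, in that order (R = Rz(yaw) Ry(pitch) Rx(roll)).
In Python, from station import ctrl gives the robot as it stands. The module is installed in compiled form; this text tells all that it offers.
- The arm moves only by the shell command python3 -m pendant 'ROWS' [FORCE]. ROWS is JSON, a list of rows, each an object of numbers: "rx", "ry", "rz": the turn, a rotation vector about the tool's x, y, z each as a share of 4 degrees, from -1 to 1; "tx", "ty", "tz": the shift along the tool's x, y, z each as a share of 0.04 m, from -1 to 1; "grip": the gripper command: -1 is fully open, 1 is shut, values between are in proportion. A call has 1 to 8 rows; each row shifts and turns the pose as measured when the row begins, along the tool's axes as they then stand; what a row does not reach is not made up. A row lasts 1/12 s, in which the tool goes at most 41.7 mm and 7.16 degrees, less where a joint would pass 70% of its speed; a pose out of reach is approached as far as the arm can. A call with a number of a shift or a turn outside -1 to 1 is refused whole. A call with a gripper value outside its range is refused whole. The fingers move at their own pace and stop on an object; FORCE is the grip in N (left out, the last holds). Time passes only in rows, so rows that do not move let the fingers close. It gives the time, the measured TCP pose, the force and the opening at its end, in the units of the state.
- ctrl.get_obs(): the state, without advancing time (a new reading comes with each control period).
- ctrl.camera(name): name is "scene" or "top" or "wrist"; returns a dict with "pixels" (400x640x3 uint8, blue, green, red), "fx", "fy", "cx", "cy" (pixels), "k1" (the pictures are not rectified: a ray, as slopes to the right and down, at radius r is drawn at 1 + k1 r^2 times it, then the intrinsics apply), "world_from_camera" (4x4, takes a point from camera to world coordinates). Camera axes: x right, y up, looking along -z (the intrinsics and any distortion apply to the point x, -y, -z); pixel columns grow to the right and rows downward; lengths in m; the calibration is good to about 2 mm. A picture is of the moment at which its call begins. There is no depth.
- ctrl.hand_in(): hands the job in, once; it reports no verdict.
The state is a dict: "time_s": time; "qpos": joint angles; "joint_vel": joint speeds; "tau": joint torques, N m; "ee_pos": TCP position; "eef_rot": TCP orientation; "force": force on the tool from outside, world axes, zero at the start; "moment": the same for the moment, N m; "grip_width": finger opening in m.
Only numpy, scipy, OpenCV 4.12 (cv2) and the standard library are available. Lean on these libraries where they do the work, as an engineer would, in place of code of your own. Each camera call takes 0.05 s, during which the arm holds its last target.

## Working session

There is one attempt and no reset: what is moved stays moved. The work goes in short steps, Python scripts to look and compute and a shell command to move; the robot and the scene stay as the last step left them, time stands still between calls to the robot, and variables do not carry over. Pictures are saved under pics/ and viewed, and the job is handed in when it is done.

```bash
mkdir -p pics; ls
python3 - <<'E'
from station import ctrl
import cv2
o=ctrl.get_obs(); print(o)
for n in ("scene","top","wrist"):
    c=ctrl.camera(n); cv2.imwrite(f"pics/{n}0.png",c["pixels"]); print(n,c["fx"],c["fy"],c["cx"],c["cy"],c["k1"]); print(c["world_from_camera"])
E
```

```text
pics
{'time_s': 0.0, 'qpos': array([-1.36959459e+00,  3.00432392e-01,  1.52157170e+00, -2.96135252e-06,
        1.32071760e+00, -6.65949968e-02]), 'joint_vel': array([ 0.00048903, -0.00115151, -0.0004245 ,  0.0020174 ,  0.00052007,
       -0.00055415]), 'tau': array([-2.85621798e-03, -5.31816173e+01, -3.52744102e+01,  7.07436260e-02,
        2.43473402e-02, -5.43537840e-05]), 'ee_pos': array([ 0.14550256, -0.530245  ,  0.30211148]), 'eef_rot': array([-3.14046593e+00, -7.22703194e-05,  2.67797425e-01]), 'force': array([-0.63874101, -0.62808024, -1.07607038]), 'moment': array([-0.00270898,  0.03418438, -0.0067037 ]), 'grip_width': 0.09394606925021942}
scene 497.35257100072994 497.35257100072994 319.7662798574707 198.77798266083482 -0.13205797764359145
[[ 0.89230735  0.22843438 -0.38936528 -0.12030897]
 [-0.45131457  0.47078397 -0.75807494 -1.23705994]
 [ 0.01013656  0.85216207  0.52317976  0.94778203]
 [ 0.          0.          0.          1.        ]]
top 453.3345528713008 453.3345528713008 320.80460284896117 205.17739926607695 -0.043832947147165784
[[ 0.00246176  0.99784758 -0.0655298   0.44190759]
 [-0.99997744  0.00204692 -0.00639701  0.03540423]
 [-0.0062491   0.06554407  0.99783011  1.42460645]
 [ 0.          0.          0.          1.        ]]
wrist 343.29928698472844 343.29928698472844 322.1496843073986 197.2797046114754 -0.07204893075981
[[ 0.26400855  0.92560562  0.2712079   0.22552951]
 [-0.96451855  0.25389851  0.07238449 -0.50964505]
 [-0.00185979 -0.28069518  0.95979516  0.38541191]
 [ 0.          0.          0.          1.        ]]
```

View pics/scene0.png

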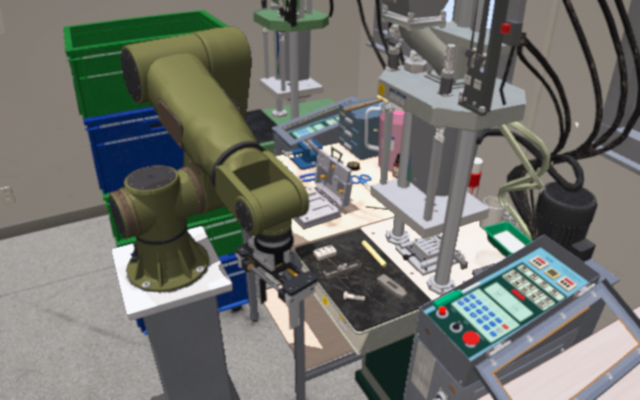

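View pics/top0.png

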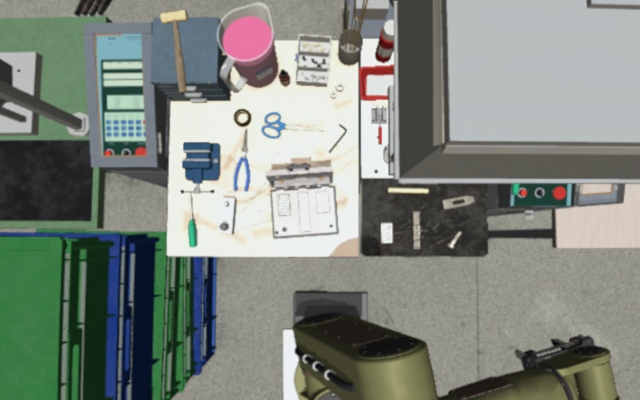

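View pics/wrist0.png

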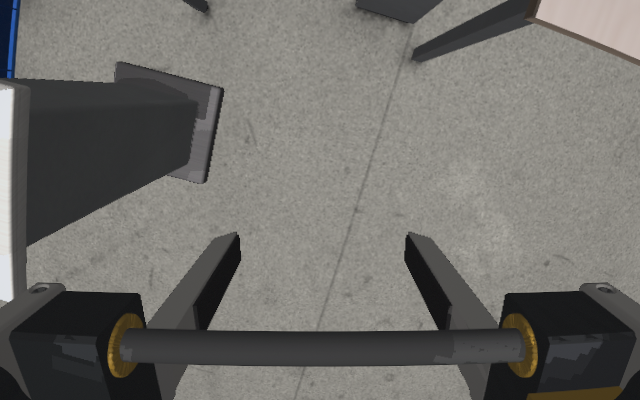

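```bash
cat > h.py <<'E'
from station import ctrl
import cv2, numpy as np
from scipy.spatial.transform import Rotation as R
def KD(c): return np.array([[c["fx"],0,c["cx"]],[0,c["fy"],c["cy"]],[0,0,1.]]), np.array([c["k1"],0,0,0,0.])
def ray(c,uv):
    K,D=KD(c); uv=np.asarray(uv,float).reshape(-1,1,2)
    n=cv2.undistortPoints(uv,K,D,None,None,None) if False else cv2.undistortPointsIter(uv,K,D,None,None,(3,50,1e-10)).reshape(-1,2)
    d=np.c_[n[:,0],-n[:,1],-np.ones(len(n))]; T=c["world_from_camera"]
    return T[:3,3], d@T[:3,:3].T
def onz(c,uv,z):
    o,d=ray(c,uv); return o+d*((z-o[2])/d[:,2])[:,None]
def proj(c,P):
    K,D=KD(c); T=c["world_from_camera"]; p=(np.asarray(P,float).reshape(-1,3)-T[:3,3])@T[:3,:3]
    p=p*[1,-1,-1]; return cv2.projectPoints(p.reshape(-1,1,3),np.zeros(3),np.zeros(3),K,D)[0].reshape(-1,2)
def save(c,name,box=None,s=1):
    im=c["pixels"]
    if box: x0,y0,x1,y1=box; im=im[y0:y1,x0:x1]
    if s!=1: im=cv2.resize(im,None,fx=s,fy=s,interpolation=cv2.INTER_CUBIC)
    cv2.imwrite(f"pics/{name}.png",im)
E
python3 - <<'E'
from h import *
c=ctrl.camera("top")
save(c,"top1a",(360,175,490,260),6); save(c,"top1b",(180,150,345,255),4.8)
c=ctrl.camera("scene"); save(c,"sc1",(270,135,440,335),3)
for n,p in dict(l=(168,256),r=(360,256)).items(): print(onz(ctrl.camera("top"),p,0))
E
```

```text
[[0.37402057 0.52554807 0.        ]]
[[ 0.37643318 -0.07843546  0.        ]]
```

View pics/top1a.png

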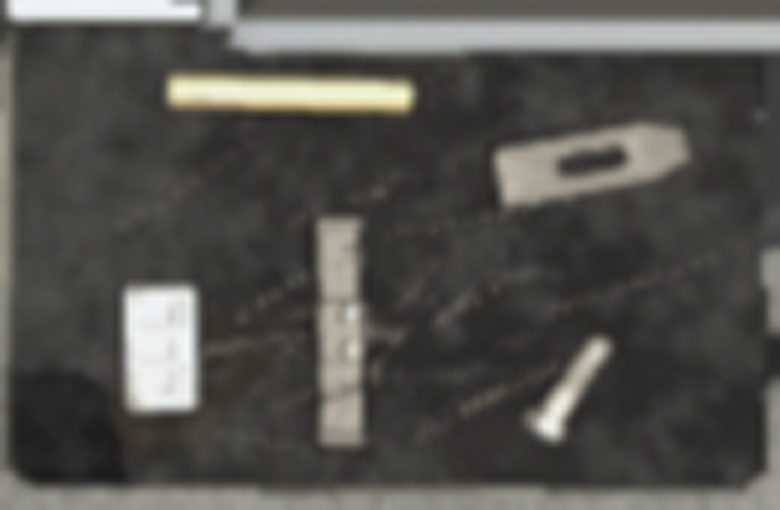

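View pics/top1b.png

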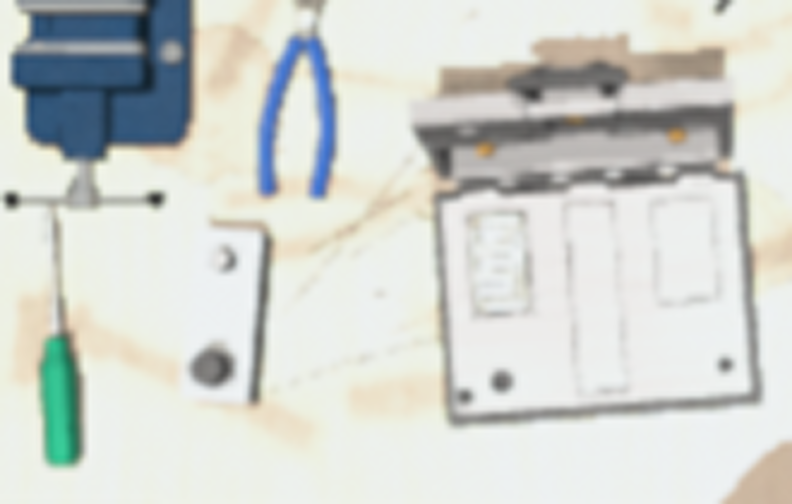

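View pics/sc1.png

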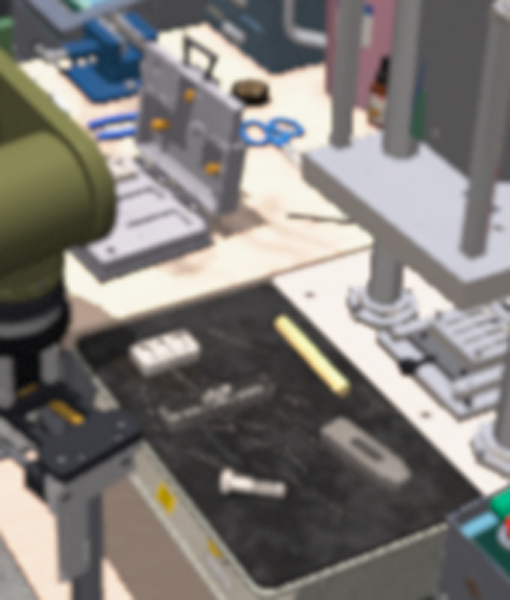

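Run:
```python
from h import *
c=ctrl.camera("top"); im=c["pixels"]
s=8; big=cv2.resize(im,None,fx=s,fy=s,interpolation=cv2.INTER_CUBIC)
g=cv2.cvtColor(big,cv2.COLOR_BGR2GRAY)
def rects(box,z,thr,lo,hi,inv=False):
    x0,y0,x1,y1=[v*s for v in box]
    m=(g[y0:y1,x0:x1]>thr).astype(np.uint8)
    if inv: m=1-m
    for k in cv2.findContours(m,cv2.RETR_EXTERNAL,cv2.CHAIN_APPROX_NONE)[0]:
        p=(k.reshape(-1,2)+[x0,y0]+.5)/s-.5
        P=onz(c,p,z)[:,:2].astype(np.float32)*1000
        (cx,cy),(w,h),a=cv2.minAreaRect(P)
        if lo<max(w,h)<hi: print(np.round([cx,cy,w,h,a],1))
print("insert/bar/etc"); rects((362,182,487,255),.015,105,25,200)
print("stand"); rects((205,190,240,240),.038,225,60,140)
print("mould dark");rects((262,180,345,245),.024,120,20,300,True)
# pin knob
for p in [(180+212/4.8,150+367/4.8),(180+225/4.8,150+258/4.8)]: print(onz(c,p,.065))
# mould corners approx
for p in [(452,420),(758,402),(742,178),(437,195)]: print(onz(c,(180+p[0]/4.8,150+p[1]/4.8),.012))
```

```text
insert/bar/etc
[ 429.6 -372.4   19.8   60.8   55.5]
[ 449.6 -159.3   66.9   39.8    0.9]
[ 458.5 -253.9   25.3  117.2   89.9]
[ 546.5 -384.9   31.6  100.9   10.6]
[ 582.5 -227.7  130.    18.5   88.9]
stand
mould dark
[588.1 173.5   5.3  21.   10.2]
[587.6 142.7   9.6  30.2   6.7]
[592.3  70.    8.7  29.2   2. ]
[6.033e+02 1.900e+02 2.030e+01 3.190e+01 1.000e-01]
[[0.46647706 0.33452851 0.065     ]]
[[0.53492909 0.32741663 0.065     ]]
[[0.43356221 0.18936968 0.012     ]]
[[ 0.44573566 -0.00897727  0.012     ]]
[[0.59153545 0.00146131 0.012     ]]
[[0.58005304 0.2005013  0.012     ]]
```

```bash
python3 -m pendant '[{"rz":0.96,"tx":0.6,"ty":-0.45,"grip":-1},{"rz":0.96,"tx":0.6,"ty":-0.5},{"rz":0.96,"tx":0.55,"ty":-0.55},{"rz":0.96,"tx":0.5,"ty":-0.6},{"tx":0.5,"ty":-0.6},{"tx":0.5,"ty":-0.6},{"tx":0.5,"ty":-0.6},{"tx":0.5,"ty":-0.6}]'
```

```text
$[0]: bad value
```

```bash
python3 -m pendant '[{"rx":0,"ry":0,"rz":0.96,"tx":0.6,"ty":-0.45,"tz":0,"grip":-1}]'
```

```text
time_s: 0.48
ee_pos: [0.1623, -0.5083, 0.3021]
eef_rot: [-3.141, 0.001, 0.199]
force: [0.2, 0.5, -0.4]
grip_width: 0.0939
```

```bash
python3 -m pendant '[{"rx":0,"ry":0,"rz":0.96,"tx":0.6,"ty":-0.5,"tz":0,"grip":-1},{"rx":0,"ry":0,"rz":0.96,"tx":0.6,"ty":-0.55,"tz":0,"grip":-1},{"rx":0,"ry":0,"rz":0.9,"tx":0.6,"ty":-0.65,"tz":0,"grip":-1},{"rx":0,"ry":0,"rz":0,"tx":0.55,"ty":-0.7,"tz":0,"grip":-1},{"rx":0,"ry":0,"rz":0,"tx":0.55,"ty":-0.7,"tz":0,"grip":-1},{"rx":0,"ry":0,"rz":0,"tx":0.55,"ty":-0.7,"tz":0.2,"grip":-1},{"rx":0,"ry":0,"rz":0,"tx":0.55,"ty":-0.7,"tz":0.3,"grip":-1},{"rx":0,"ry":0,"rz":0,"tx":0.55,"ty":-0.7,"tz":0.3,"grip":-1}]'
```

```text
time_s: 1.15
ee_pos: [0.3417, -0.2849, 0.2711]
eef_rot: [3.138, -0.003, -0.019]
force: [0.4, -1.0, -0.5]
grip_width: 0.0939
```

```bash
python3 -m pendant '[{"rx":0,"ry":0,"rz":-0.15,"tx":0.6,"ty":-0.45,"tz":0,"grip":-1},{"rx":0,"ry":0,"rz":-0.12,"tx":0.55,"ty":-0.42,"tz":0,"grip":-1},{"rx":0,"ry":0,"rz":0,"tx":0.55,"ty":-0.42,"tz":0,"grip":-1},{"rx":0,"ry":0,"rz":0,"tx":0.55,"ty":-0.42,"tz":0,"grip":-1},{"rx":0,"ry":0,"rz":0,"tx":0.4,"ty":-0.4,"tz":0,"grip":-1},{"rx":0,"ry":0,"rz":0,"tx":0,"ty":0,"tz":0,"grip":-1},{"rx":0,"ry":0,"rz":0,"tx":0,"ty":0,"tz":0,"grip":-1}]'
python3 - <<'E'
from h import *
c=ctrl.camera("wrist"); save(c,"w1"); np.save("w1.npy",c,allow_pickle=True)
print(ctrl.get_obs()["ee_pos"],ctrl.get_obs()["eef_rot"])
E
```

```text
time_s: 1.73
ee_pos: [0.4551, -0.1898, 0.2691]
eef_rot: [3.139, -0.002, 0.008]
force: [0.1, -0.7, -0.2]
grip_width: 0.0939
[ 0.45488727 -0.19002744  0.26918694] [ 3.13950885e+00 -2.08845159e-03  6.93723787e-03]
```

View pics/w1.png

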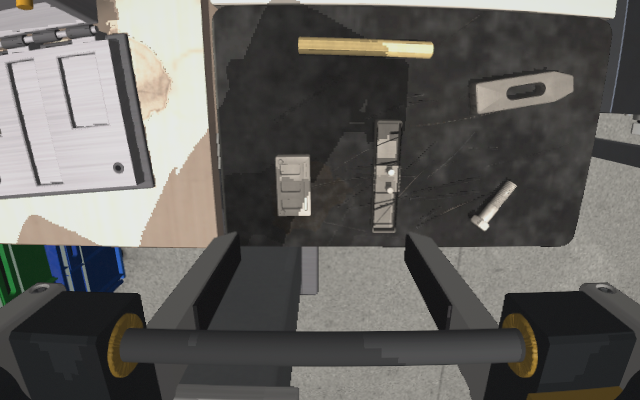

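Run:
```python
from h import *
c=np.load("w1.npy",allow_pickle=True).item()
s=4; big=cv2.resize(c["pixels"],None,fx=s,fy=s,interpolation=cv2.INTER_CUBIC)
g=cv2.cvtColor(big,cv2.COLOR_BGR2GRAY)
for name,box,z,thr in [("ins",(262,145,325,230),.015,85),("bar",(362,112,410,240),.016,75)]:
    x0,y0,x1,y1=[v*s for v in box]
    m=(g[y0:y1,x0:x1]>thr).astype(np.uint8)
    m=cv2.morphologyEx(m,cv2.MORPH_CLOSE,np.ones((25,25)));m=cv2.morphologyEx(m,cv2.MORPH_OPEN,np.ones((21,21)))
    k=max(cv2.findContours(m,cv2.RETR_EXTERNAL,cv2.CHAIN_APPROX_NONE)[0],key=cv2.contourArea)
    p=(k.reshape(-1,2)+[x0,y0]+.5)/s-.5
    P=onz(c,p,z)[:,:2].astype(np.float32)*1000
    r=cv2.minAreaRect(P); print(name,np.round([*r[0],*r[1],r[2]],1)); print(np.round(proj(c,np.c_[cv2.boxPoints(r)/1000,[z]*4]),1).tolist())
    cv2.drawContours(big,[k+[x0,y0]],-1,(0,0,255),1)
cv2.imwrite("pics/w1seg.png",big[400:960,1000:1700])
```

```text
ins [ 451.4 -161.6   63.8   34.9    1.2]
[[277.6, 216.1], [311.1, 215.6], [309.6, 154.6], [274.4, 155.2]]
bar [ 459.7 -256.9  116.7   29.6    2.2]
[[372.3, 233.3], [400.2, 232.4], [403.9, 119.7], [373.4, 120.5]]
```

View pics/w1seg.png

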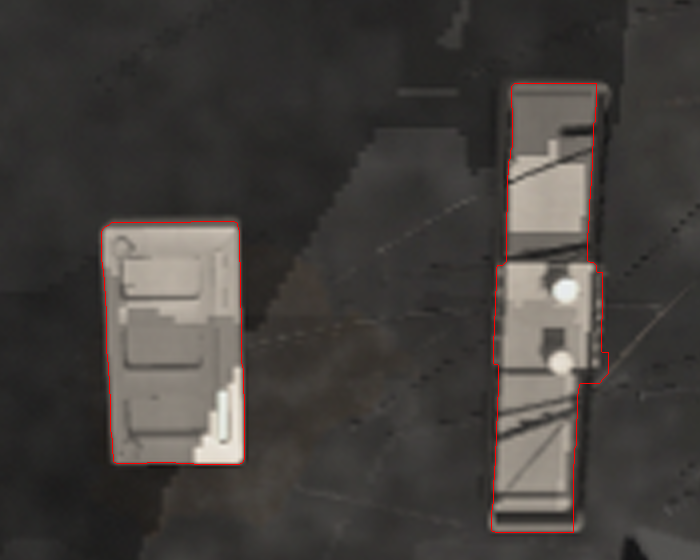

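```bash
python3 -m pendant '[{"rx":0,"ry":0,"rz":-0.2,"tx":-0.08,"ty":-0.4,"tz":0.8,"grip":-1},{"rx":0,"ry":0,"rz":0,"tx":0,"ty":-0.35,"tz":0.9,"grip":-1},{"rx":0,"ry":0,"rz":0,"tx":0,"ty":0,"tz":0.9,"grip":-1},{"rx":0,"ry":0,"rz":0,"tx":0,"ty":0,"tz":0.7,"grip":-1},{"rx":0,"ry":0,"rz":0,"tx":0,"ty":0,"tz":0.4,"grip":-1},{"rx":0,"ry":0,"rz":0,"tx":0,"ty":0,"tz":0,"grip":-1}]'
python3 - <<'E'
from h import *
c=ctrl.camera("wrist"); save(c,"w2")
print(ctrl.get_obs()["ee_pos"],ctrl.get_obs()["eef_rot"])
E
```

```text
time_s: 2.28
ee_pos: [0.449, -0.1641, 0.1182]
eef_rot: [3.136, -0.008, 0.016]
force: [-0.5, 0.0, -0.4]
grip_width: 0.0942
[ 0.44944347 -0.16437353  0.11968041] [ 3.13511525 -0.00924521  0.01550071]
```

View pics/w2.png

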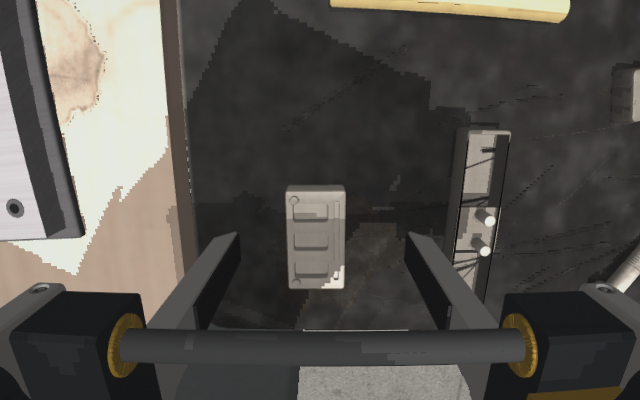

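```bash
cat >> h.py <<'E'
def need(p,yaw,extra=None):
    o=ctrl.get_obs(); Rn=R.from_euler('xyz',o["eef_rot"]); Rt=R.from_euler('z',yaw)*R.from_euler('x',np.pi)
    if extra is not None: Rt=Rt*extra
    t=Rn.inv().apply(np.asarray(p)-o["ee_pos"])/.04; r=np.degrees((Rn.inv()*Rt).as_rotvec())/4
    print("t",o["time_s"],"pos",np.round(o["ee_pos"],4),"rot",np.round(o["eef_rot"],3),"F",np.round(o["force"],1),"w",round(o["grip_width"],4))
    print("shares t",np.round(t,2),"r",np.round(r,2))
E
python3 - <<'E'
from h import *
c=ctrl.camera("wrist")
print(onz(c,[(287,186),(344,187),(288,289),(344,288),(315,237)],.015))
need((.4515,-.1615,.105),.02)
E
```

```text
[[ 0.48462543 -0.14542543  0.015     ]
 [ 0.48447178 -0.17771157  0.015     ]
 [ 0.41874954 -0.14507775  0.015     ]
 [ 0.41987965 -0.17985873  0.015     ]
 [ 0.45380561 -0.16155497  0.015     ]]
t 2.3833 pos [ 0.4502 -0.1645  0.1212] rot [ 3.134 -0.012  0.016] F [-0.1 -0.5 -0. ] w 0.094
shares t [ 0.03 -0.08  0.4 ] r [ 0.11 -0.17 -0.06]
```

```bash
python3 -m pendant '[{"rx":0.11,"ry":-0.17,"rz":-0.06,"tx":0.05,"ty":-0.08,"tz":0.25,"grip":-1},{"rx":0,"ry":0,"rz":0,"tx":0,"ty":0,"tz":0.17,"grip":-1},{"rx":0,"ry":0,"rz":0,"tx":0,"ty":0,"tz":0,"grip":-1}]'
python3 - <<'E'
from h import *
need((.4525,-.1615,.105),.02)
E
```

```text
time_s: 2.63
ee_pos: [0.4537, -0.1627, 0.1069]
eef_rot: [3.14, -0.004, 0.019]
force: [-0.5, -1.4, -0.5]
grip_width: 0.0937
t 2.6333 pos [ 0.4537 -0.1627  0.1069] rot [ 3.14  -0.004  0.019] F [-0.5 -1.4 -0.5] w 0.0937
shares t [-0.03 -0.03  0.05] r [ 0.03 -0.06 -0.02]
```

```bash
python3 -m pendant '[{"rx":0.03,"ry":-0.06,"rz":0,"tx":-0.03,"ty":-0.03,"tz":0.06,"grip":-1},{"rx":0,"ry":0,"rz":0,"tx":0,"ty":0,"tz":0,"grip":1},{"rx":0,"ry":0,"rz":0,"tx":0,"ty":0,"tz":0,"grip":1},{"rx":0,"ry":0,"rz":0,"tx":0,"ty":0,"tz":0,"grip":1},{"rx":0,"ry":0,"rz":0,"tx":0,"ty":0,"tz":0,"grip":1},{"rx":0,"ry":0,"rz":0,"tx":0,"ty":0,"tz":0,"grip":1}]' 40
```

```text
time_s: 3.13
ee_pos: [0.4531, -0.1618, 0.106]
eef_rot: [3.141, -0.003, 0.019]
force: [-0.8, 0.2, 0.1]
grip_width: 0.0642
```

```bash
python3 -m pendant '[{"rx":0,"ry":0,"rz":0,"tx":0,"ty":0,"tz":0.02,"grip":1},{"rx":0,"ry":0,"rz":0,"tx":0,"ty":0,"tz":0,"grip":1},{"rx":0,"ry":0,"rz":0,"tx":0,"ty":0,"tz":0,"grip":1},{"rx":0,"ry":0,"rz":0,"tx":0,"ty":0,"tz":0,"grip":1},{"rx":0,"ry":0,"rz":0,"tx":0,"ty":0,"tz":0,"grip":1},{"rx":0,"ry":0,"rz":0,"tx":0,"ty":0,"tz":0,"grip":1}]'
```

```text
time_s: 3.63
ee_pos: [0.4532, -0.1617, 0.1053]
eef_rot: [3.141, -0.003, 0.019]
force: [0.2, -0.3, 1.8]
grip_width: 0.0335
```

```bash
python3 -m pendant '[{"rx":0,"ry":0,"rz":0,"tx":0,"ty":0,"tz":-0.5,"grip":1},{"rx":0,"ry":0,"rz":0,"tx":0,"ty":0,"tz":-1,"grip":1},{"rx":0,"ry":0,"rz":0,"tx":0,"ty":-0.5,"tz":-1,"grip":1},{"rx":0,"ry":0,"rz":0,"tx":0,"ty":-0.9,"tz":-1,"grip":1},{"rx":0,"ry":0,"rz":0,"tx":0,"ty":-1,"tz":-0.8,"grip":1},{"rx":0,"ry":0,"rz":0,"tx":0,"ty":-1,"tz":0,"grip":1},{"rx":0,"ry":0,"rz":0,"tx":0,"ty":-0.8,"tz":0,"grip":1},{"rx":0,"ry":0,"rz":0,"tx":0,"ty":0,"tz":0,"grip":1}]'
python3 - <<'E'
from h import *
c=ctrl.camera("scene"); save(c,"sc2",(230,100,430,270),4)
c=ctrl.camera("wrist"); save(c,"w3"); np.save("w3.npy",c,allow_pickle=True)
need((.5416,.0376,.28),.06)
E
```

```text
time_s: 4.3
ee_pos: [0.4483, -0.0046, 0.2671]
eef_rot: [-3.138, 0.0, 0.013]
force: [0.1, -1.0, -2.2]
grip_width: 0.0335
t 4.4 pos [ 0.4484 -0.0076  0.2664] rot [-3.139e+00  2.000e-03  1.300e-02] F [-0.7 -0.4 -3.3] w 0.0334
shares t [ 2.34 -1.1  -0.34] r [-0.04  0.03 -0.68]
```

View pics/sc2.png

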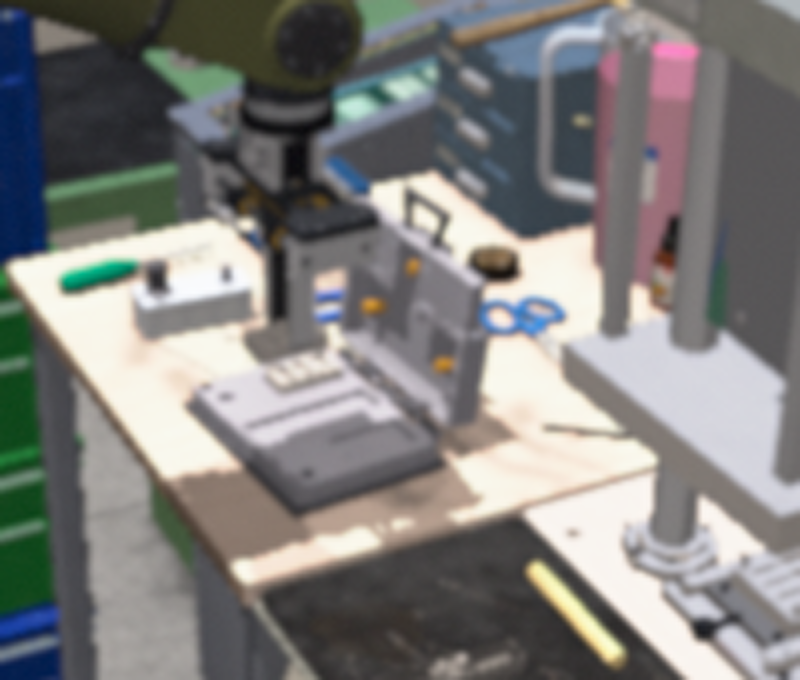

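View pics/w3.png

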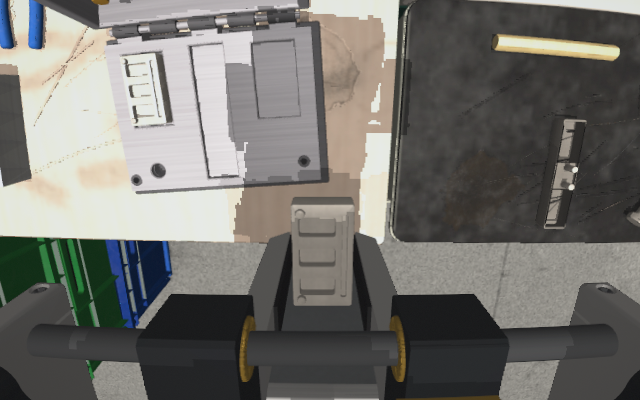

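Run:
```python
from h import *
c=np.load("w3.npy",allow_pickle=True).item()
save(c,"w3z",(95,5,340,205),3.2)
```

```text
(no output)
```

View pics/w3z.png

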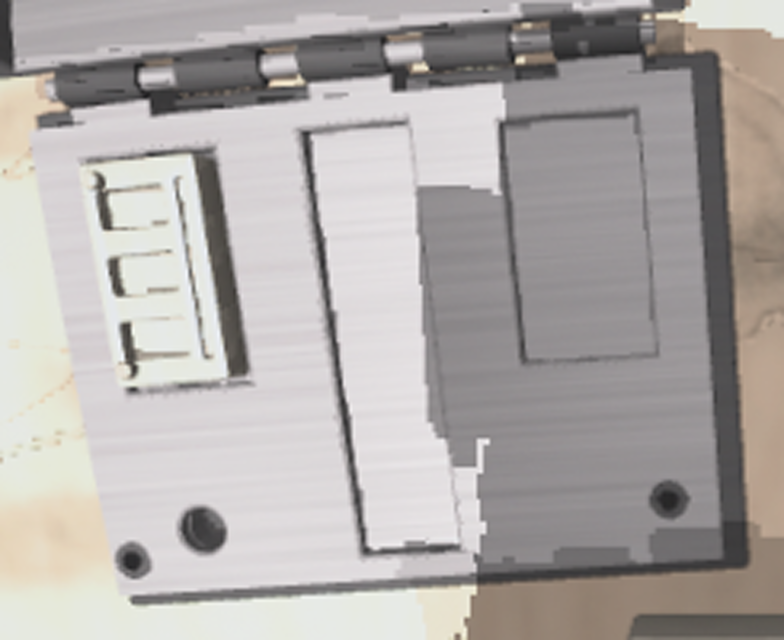

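```bash
cat > fit.py <<'E'
from h import *
from scipy.optimize import least_squares
M={'rbl':(59.25,-40.75),'rbr':(59.25,-79.25),'rfr':(-7.25,-79.25),'rfl':(-7.25,-40.75),
'mbl':(61.25,15.25),'mbr':(61.25,-15.25),'mfr':(-61.25,-15.25),'mfl':(-61.25,15.25),'hole':(-50,64),
'cfl':(-69,95),'cfr':(-69,-95),'cbl':(69,95),'cbr':(69,-95)}
def fit(c,pts,off,s):
    k=list(pts); uv=(np.array([pts[i] for i in k],float)+.5)/s-.5+off
    W=onz(c,uv,.024)[:,:2]; m=np.array([M[i] for i in k])/1000
    f=lambda q:((m@np.array([[np.cos(q[2]),np.sin(q[2])],[-np.sin(q[2]),np.cos(q[2])]]))+q[:2]-W).ravel()
    r=least_squares(f,[.51,.1,.06],loss='soft_l1',f_scale=.002).x
    for i,e in zip(k,f(r).reshape(-1,2)*1000): print(i,np.round(e,1),end='; ')
    print("\nmould",np.round(r,4)); 
    Rm=np.array([[np.cos(r[2]),-np.sin(r[2])],[np.sin(r[2]),np.cos(r[2])]])
    for n,q in dict(nr=(26,-60),nl=(26,60),nm=(0,0),hole=(-50,64),handle=(-101,0),hinge=(79,0)).items(): print(n,np.round(r[:2]+Rm@np.array(q)/1000,4),end=' ')
    print(); return r
E
python3 - <<'E'
from fit import *
c=np.load("w3.npy",allow_pickle=True).item()
fit(c,dict(rbl=(499,122),rbr=(637,110),rfr=(657,356),rfl=(523,363),mbl=(302,130),mbr=(408,122),mfr=(460,547),mfl=(364,553),hole=(203,529),cfl=(125,597),cfr=(724,560),cbl=(33,130),cbr=(692,67)),np.array([95,5]),3.2)
# held insert: corners in w3 full px at height of top of insert
o=ctrl.get_obs(); zt=o["ee_pos"][2]-.105+.015; print(zt)
P=onz(c,[(292,199),(353,198),(352,304),(293,304)],zt); print(np.round(P,4), P.mean(0)-o["ee_pos"])
E
```

```text
rbl [ 0.2 -0.2]; rbr [-0.2 -0.1]; rfr [0.5 0.3]; rfl [ 0.  -0.4]; mbl [-0.2 -0.1]; mbr [ 0.2 -0.2]; mfr [-0.5 -0.4]; mfl [-0.6  0.1]; hole [-0.1 -0.5]; cfl [0.7 0.8]; cfr [0.8 0.2]; cbl [-0.3  0.6]; cbr [-0.6  0. ]; 
mould [0.5159 0.0952 0.075 ]
nr [0.5464 0.0373] nl [0.5374 0.157 ] nm [0.5159 0.0952] hole [0.4613 0.1553] handle [0.4152 0.0877] hinge [0.5947 0.1011] 
0.1763534039625133
[[ 0.4792  0.0097  0.1764]
 [ 0.4802 -0.0225  0.1764]
 [ 0.4156 -0.0246  0.1764]
 [ 0.415   0.0099  0.1764]] [-0.00094023  0.00067546 -0.09      ]
```

```bash
python3 -m pendant '[{"rx":0,"ry":0,"rz":-0.5,"tx":0.65,"ty":-0.25,"tz":0.4,"grip":1},{"rx":0,"ry":0,"rz":-0.4,"tx":0.65,"ty":-0.2,"tz":0.6,"grip":1},{"rx":0,"ry":0,"rz":0,"tx":0.65,"ty":-0.1,"tz":0.6,"grip":1},{"rx":0,"ry":0,"rz":0,"tx":0.55,"ty":-0.1,"tz":0.6,"grip":1},{"rx":0,"ry":0,"rz":0,"tx":0,"ty":0,"tz":0.2,"grip":1},{"rx":0,"ry":0,"rz":0,"tx":0,"ty":0,"tz":0,"grip":1}]'
python3 - <<'E'
from h import *
c=ctrl.camera("wrist"); save(c,"w4"); np.save("w4.npy",c,allow_pickle=True)
need((.547,.037,.125),.075)
E
```

```text
time_s: 4.9
ee_pos: [0.5511, 0.0181, 0.1641]
eef_rot: [-3.14, 0.003, 0.073]
force: [-0.7, -0.2, -2.1]
grip_width: 0.0336
t 4.95 pos [0.551  0.018  0.1648] rot [-3.14e+00  3.00e-03  7.30e-02] F [-1.2 -0.9 -3.8] w 0.0339
shares t [-0.06 -0.48  1.  ] r [-0.02  0.04 -0.03]
```

View pics/w4.png

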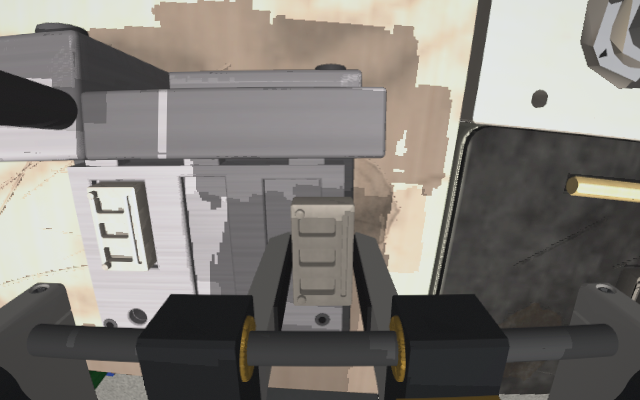

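```bash
python3 -m pendant '[{"rx":-0.02,"ry":0.04,"rz":-0.03,"tx":-0.06,"ty":-0.48,"tz":0.2,"grip":1},{"rx":0,"ry":0,"rz":0,"tx":-0.02,"ty":-0.03,"tz":0.3,"grip":1},{"rx":0,"ry":0,"rz":0,"tx":0,"ty":0,"tz":0.1,"grip":1},{"rx":0,"ry":0,"rz":0,"tx":0,"ty":0,"tz":0,"grip":1}]'
python3 - <<'E'
from h import *
c=ctrl.camera("wrist"); save(c,"w5"); np.save("w5.npy",c,allow_pickle=True)
need((.547,.037,.125),.075)
E
```

```text
time_s: 5.28
ee_pos: [0.5455, 0.0349, 0.1434]
eef_rot: [3.141, -0.003, 0.071]
force: [0.5, 0.3, -2.2]
grip_width: 0.0333
t 5.3333 pos [0.5457 0.0347 0.1438] rot [ 3.141 -0.004  0.071] F [ 0.2  0.3 -2.5] w 0.0334
shares t [ 0.03 -0.06  0.47] r [ 0.02 -0.05 -0.06]
```

View pics/w5.png

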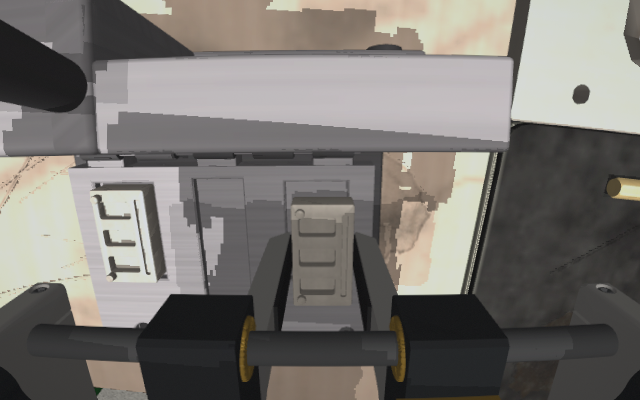

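Run:
```python
from h import *
c=np.load("w5.npy",allow_pickle=True).item()
save(c,"w5z",(185,140,385,320),4)
q=np.array([.5159,.0952,.075]); Rm=np.array([[np.cos(q[2]),-np.sin(q[2])],[np.sin(q[2]),np.cos(q[2])]])
for n,m in dict(rbl=(59.25,-40.75),rbr=(59.25,-79.25),mbl=(61.25,15.25),mbr=(61.25,-15.25)).items():
    w=q[:2]+Rm@np.array(m)/1000; print(n,w,proj(c,[*w,.024]))
```

```text
rbl [0.57803682 0.05900414] [[284.70207739 181.14517845]]
rbr [0.58092162 0.02061237] [[348.08102898 180.85054773]]
mbl [0.57583514 0.11499657] [[193.45379388 178.53211184]]
mbr [0.57812049 0.08458232] [[242.7636097  178.18194363]]
```

View pics/w5z.png

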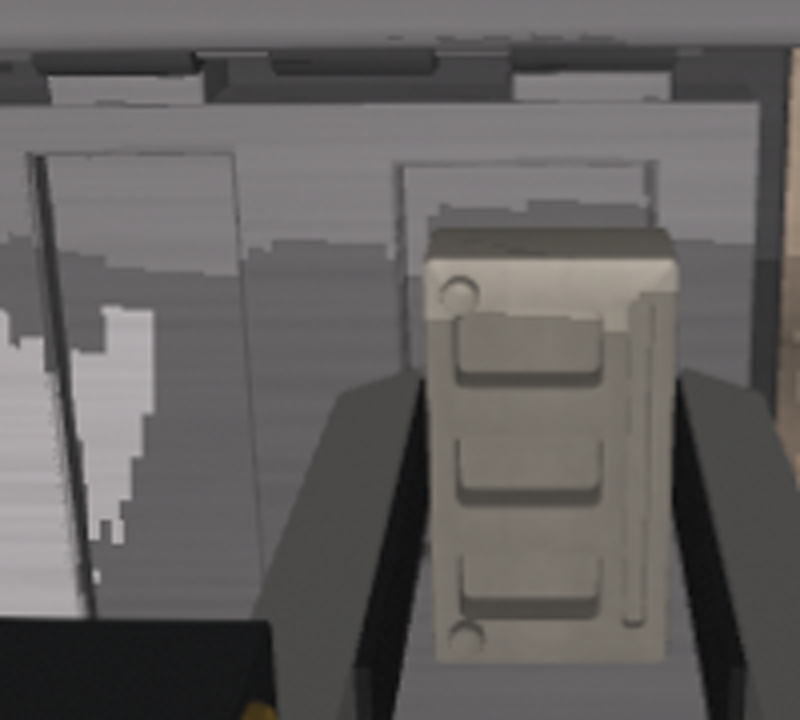

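Run:
```python
from h import *
c=np.load("w5.npy",allow_pickle=True).item()
P=onz(c,[(292.5,198),(352.5,198)],.0388); N=onz(c,[(284.3,180.7),(348.7,180.7)],.024)
print(P,N); print("insert c",P.mean(0)-ctrl.get_obs()["ee_pos"], "nest c",N.mean(0))
```

```text
[[0.57210627 0.05275267 0.0388    ]
 [0.57451395 0.01857457 0.0388    ]] [[0.57829749 0.05925952 0.024     ]
 [0.58104177 0.0202457  0.024     ]]
insert c [ 0.02762035  0.00095557 -0.10497919] nest c [0.57966963 0.03975261 0.024     ]
```

Run:
```python
from h import *
c=np.load("w5.npy",allow_pickle=True).item()
P=onz(c,[(291.5,204.8),(354,204.8),(351,305.5),(294,305.5)],.0538); d=(P.mean(0)-ctrl.get_obs()["ee_pos"]); print(np.round(P,4),d, [np.linalg.norm(P[i]-P[i-1]) for i in range(4)])
need((.5464+.003,.0368,.125),.075)
```

```text
[[0.5728 0.0521 0.0538]
 [0.5751 0.0191 0.0538]
 [0.5138 0.0148 0.0538]
 [0.5114 0.0479 0.0538]] [-0.00241605 -0.00121957 -0.08997919] [np.float64(0.061479532138626475), np.float64(0.033036552549069884), np.float64(0.06148403162930276), np.float64(0.03320294134009318)]
t 5.3333 pos [0.5457 0.0347 0.1438] rot [ 3.141 -0.004  0.071] F [ 0.2  0.3 -2.5] w 0.0334
shares t [ 0.09 -0.05  0.47] r [ 0.02 -0.05 -0.06]
```

```bash
python3 -m pendant '[{"rx":0.02,"ry":-0.05,"rz":-0.06,"tx":0.085,"ty":-0.08,"tz":0.1,"grip":1},{"rx":0,"ry":0,"rz":0,"tx":0,"ty":0,"tz":0.1,"grip":1},{"rx":0,"ry":0,"rz":0,"tx":0,"ty":0,"tz":0,"grip":1}]'
python3 - <<'E'
from h import *
need((.5488,.0380,.123),.075)
E
```

```text
time_s: 5.58
ee_pos: [0.5498, 0.0371, 0.1375]
eef_rot: [-3.141, -0.003, 0.074]
force: [0.2, 1.0, -2.1]
grip_width: 0.0334
t 5.5833 pos [0.5498 0.0371 0.1375] rot [-3.141e+00 -3.000e-03  7.400e-02] F [ 0.2  1.  -2.1] w 0.0334
shares t [-0.02 -0.02  0.36] r [-0.   -0.05 -0.01]
```

```bash
python3 -m pendant '[{"rx":0,"ry":-0.05,"rz":0,"tx":-0.02,"ty":-0.02,"tz":0.1,"grip":1},{"rx":0,"ry":0,"rz":0,"tx":0,"ty":0,"tz":0.1,"grip":1},{"rx":0,"ry":0,"rz":0,"tx":0,"ty":0,"tz":0.08,"grip":1},{"rx":0,"ry":0,"rz":0,"tx":0,"ty":0,"tz":0.06,"grip":1},{"rx":0,"ry":0,"rz":0,"tx":0,"ty":0,"tz":0,"grip":1}]'
python3 - <<'E'
from h import *
need((.5488,.0380,.123),.075)
E
```

```text
time_s: 6.0
ee_pos: [0.5493, 0.0376, 0.1233]
eef_rot: [3.142, -0.001, 0.074]
force: [-2.7, 0.3, 5.4]
grip_width: 0.0334
t 6.0 pos [0.5493 0.0376 0.1233] rot [ 3.142e+00 -1.000e-03  7.400e-02] F [-2.7  0.3  5.4] w 0.0334
shares t [-0.01 -0.01  0.01] r [ 0.   -0.01 -0.01]
```

```bash
python3 -m pendant '[{"rx":0,"ry":0,"rz":0,"tx":0,"ty":0,"tz":0,"grip":-0.2},{"rx":0,"ry":0,"rz":0,"tx":0,"ty":0,"tz":0,"grip":-0.2},{"rx":0,"ry":0,"rz":0,"tx":0,"ty":0,"tz":0,"grip":-0.2},{"rx":0,"ry":0,"rz":0,"tx":0,"ty":0,"tz":-0.3,"grip":-0.4},{"rx":0,"ry":0,"rz":0,"tx":0,"ty":0,"tz":-0.8,"grip":-0.4},{"rx":0,"ry":0,"rz":0,"tx":-0.3,"ty":0,"tz":-1,"grip":-0.6},{"rx":0,"ry":0,"rz":0,"tx":-0.8,"ty":0.3,"tz":-1,"grip":-0.6}]'
python3 - <<'E'
from h import *
c=ctrl.camera("wrist"); save(c,"w6"); np.save("w6.npy",c,allow_pickle=True)
need((.459,-.255,.105),0.02)
E
```

```text
time_s: 6.58
ee_pos: [0.5123, 0.0261, 0.2388]
eef_rot: [-3.141, 0.009, 0.075]
force: [0.8, -0.3, 0.8]
grip_width: 0.074
t 6.6333 pos [0.5101 0.0243 0.2448] rot [3.141e+00 2.000e-03 7.500e-02] F [ 1.5 -1.2  7.2] w 0.0749
shares t [-1.79  6.87  3.5 ] r [0.01 0.03 0.78]
```

View pics/w6.png

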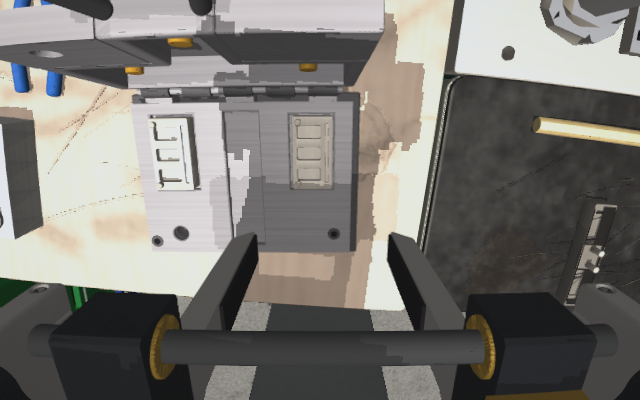

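```bash
python3 -m pendant '[{"rx":0,"ry":0,"rz":0.4,"tx":-0.3,"ty":0.9,"tz":0,"grip":-1},{"rx":0,"ry":0,"rz":0.4,"tx":-0.25,"ty":1,"tz":0,"grip":-1},{"rx":0,"ry":0,"rz":0,"tx":-0.2,"ty":1,"tz":0,"grip":-1},{"rx":0,"ry":0,"rz":0,"tx":-0.2,"ty":1,"tz":0,"grip":-1},{"rx":0,"ry":0,"rz":0,"tx":-0.2,"ty":1,"tz":0,"grip":-1},{"rx":0,"ry":0,"rz":0,"tx":-0.1,"ty":1,"tz":0.5,"grip":-1},{"rx":0,"ry":0,"rz":0,"tx":-0.1,"ty":0.8,"tz":0.7,"grip":-1},{"rx":0,"ry":0,"rz":0,"tx":0,"ty":0,"tz":0.3,"grip":-1}]'
python3 - <<'E'
from h import *
c=ctrl.camera("wrist"); save(c,"w7"); np.save("w7.npy",c,allow_pickle=True)
need((.459,-.255,.105),0.02)
E
```

```text
time_s: 7.3
ee_pos: [0.4632, -0.2517, 0.203]
eef_rot: [3.131, -0.022, 0.022]
force: [0.8, 0.0, -0.9]
grip_width: 0.0942
t 7.35 pos [ 0.4632 -0.2498  0.2018] rot [ 3.133 -0.021  0.022] F [-0.6  0.9 -1.6] w 0.0934
shares t [-0.16  0.11  2.42] r [ 0.13 -0.3   0.02]
```

View pics/w7.png

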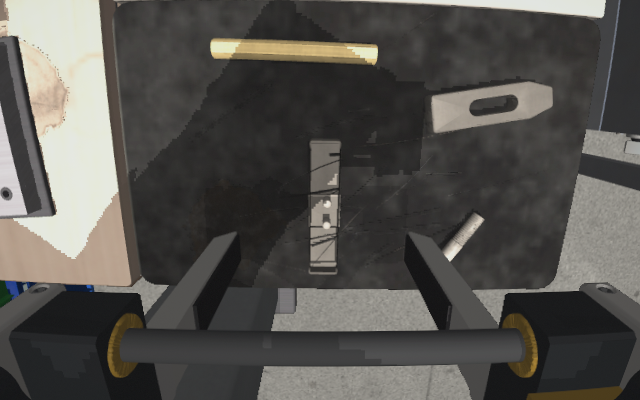

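Run:
```python
from h import *
c=np.load("w7.npy",allow_pickle=True).item()
save(c,"w7z",(290,125,360,285),3.7)
P=onz(c,[(311,142),(341,142),(338,272.5),(309,272.5)],.016); print(np.round(P,4),P.mean(0), [np.linalg.norm(P[i]-P[i-1]) for i in range(4)])
d=(P[0]+P[1]-P[2]-P[3]); print("yaw",np.arctan2(d[1],d[0]))
```

```text
[[ 0.5162 -0.2445  0.016 ]
 [ 0.5167 -0.2682  0.016 ]
 [ 0.4034 -0.2696  0.016 ]
 [ 0.403  -0.2442  0.016 ]] [ 0.4597979  -0.25660965  0.016     ] [np.float64(0.113248319206276), np.float64(0.023648187511272088), np.float64(0.1133344499818845), np.float64(0.025384114784368587)]
yaw 0.004571000141794906
```

View pics/w7z.png

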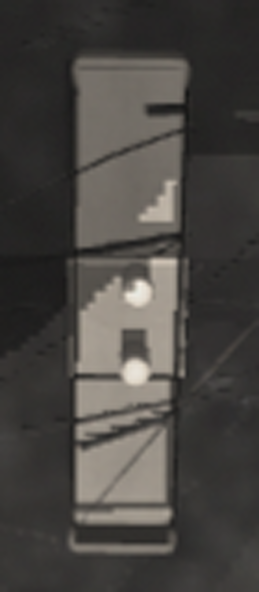

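```bash
python3 -m pendant '[{"rx":0.13,"ry":-0.3,"rz":0.1,"tx":-0.08,"ty":0.15,"tz":0.5,"grip":-1},{"rx":0,"ry":0,"rz":0,"tx":0,"ty":0,"tz":0.7,"grip":-1},{"rx":0,"ry":0,"rz":0,"tx":0,"ty":0,"tz":0.6,"grip":-1},{"rx":0,"ry":0,"rz":0,"tx":0,"ty":0,"tz":0.3,"grip":-1},{"rx":0,"ry":0,"rz":0,"tx":0,"ty":0,"tz":0.1,"grip":-1},{"rx":0,"ry":0,"rz":0,"tx":0,"ty":0,"tz":0,"grip":-1}]'
python3 - <<'E'
from h import *
need((.460,-.256,.105),0.005)
E
```

```text
time_s: 7.85
ee_pos: [0.4623, -0.2556, 0.1171]
eef_rot: [3.139, -0.004, 0.014]
force: [-0.1, 0.5, 0.8]
grip_width: 0.0936
t 7.85 pos [ 0.4623 -0.2556  0.1171] rot [ 3.139 -0.004  0.014] F [-0.1  0.5  0.8] w 0.0936
shares t [-0.06  0.01  0.3 ] r [ 0.03 -0.06  0.13]
```

```bash
python3 -m pendant '[{"rx":0.03,"ry":-0.06,"rz":0.13,"tx":-0.06,"ty":0.01,"tz":0.2,"grip":-1},{"rx":0,"ry":0,"rz":0,"tx":0,"ty":0,"tz":0.11,"grip":0},{"rx":0,"ry":0,"rz":0,"tx":0,"ty":0,"tz":0.03,"grip":0.2},{"rx":0,"ry":0,"rz":0,"tx":0,"ty":0,"tz":0,"grip":1},{"rx":0,"ry":0,"rz":0,"tx":0,"ty":0,"tz":0,"grip":1},{"rx":0,"ry":0,"rz":0,"tx":0,"ty":0,"tz":0,"grip":1},{"rx":0,"ry":0,"rz":0,"tx":0,"ty":0,"tz":0,"grip":1},{"rx":0,"ry":0,"rz":0,"tx":0,"ty":0,"tz":0,"grip":1}]' 45
python3 - <<'E'
from h import *
need((.460,-.256,.105),0.005)
E
```

```text
time_s: 8.52
ee_pos: [0.4617, -0.2561, 0.1077]
eef_rot: [3.138, -0.005, 0.006]
force: [0.4, -0.2, 0.7]
grip_width: 0.0508
t 8.5167 pos [ 0.4617 -0.2561  0.1077] rot [ 3.138 -0.005  0.006] F [ 0.4 -0.2  0.7] w 0.0508
shares t [-0.04 -0.    0.07] r [ 0.05 -0.08  0.01]
```

```bash
python3 -m pendant '[{"rx":0.05,"ry":-0.08,"rz":0,"tx":-0.04,"ty":0,"tz":0.07,"grip":1},{"rx":0,"ry":0,"rz":0,"tx":0,"ty":0,"tz":0,"grip":1},{"rx":0,"ry":0,"rz":0,"tx":0,"ty":0,"tz":0,"grip":1},{"rx":0,"ry":0,"rz":0,"tx":0,"ty":0,"tz":0,"grip":1},{"rx":0,"ry":0,"rz":0,"tx":0,"ty":0,"tz":0,"grip":1}]'
python3 - <<'E'
from h import *
need((.460,-.256,.105),0.005)
E
```

```text
time_s: 8.93
ee_pos: [0.46, -0.2562, 0.1049]
eef_rot: [-3.141, 0.001, 0.006]
force: [-0.3, 0.0, 1.5]
grip_width: 0.0256
t 8.9333 pos [ 0.46   -0.2562  0.1049] rot [-3.141e+00  1.000e-03  6.000e-03] F [-0.3  0.   1.5] w 0.0256
shares t [-0. -0. -0.] r [-0.    0.01  0.01]
```

```bash
python3 -m pendant '[{"rx":0,"ry":0,"rz":0,"tx":0,"ty":0,"tz":-0.5,"grip":1},{"rx":0,"ry":0,"rz":0,"tx":0,"ty":-0.2,"tz":-0.9,"grip":1},{"rx":0,"ry":0,"rz":0,"tx":0,"ty":-0.6,"tz":-0.9,"grip":1},{"rx":0,"ry":0,"rz":-0.3,"tx":0,"ty":-1,"tz":-0.4,"grip":1},{"rx":0,"ry":0,"rz":-0.3,"tx":0.1,"ty":-1,"tz":0,"grip":1},{"rx":0,"ry":0,"rz":-0.3,"tx":0.2,"ty":-1,"tz":0,"grip":1},{"rx":0,"ry":0,"rz":-0.1,"tx":0.3,"ty":-1,"tz":0,"grip":1},{"rx":0,"ry":0,"rz":0,"tx":0.3,"ty":-1,"tz":0,"grip":1}]'
python3 - <<'E'
from h import *
need((.516,.0952,.19),0.075)
E
```

```text
time_s: 9.6
ee_pos: [0.4846, -0.0223, 0.2164]
eef_rot: [-3.138, 0.003, 0.068]
force: [1.7, -0.6, -3.7]
grip_width: 0.0255
t 9.6 pos [ 0.4846 -0.0223  0.2164] rot [-3.138e+00  3.000e-03  6.800e-02] F [ 1.7 -0.6 -3.7] w 0.0255
shares t [ 0.98 -2.88  0.67] r [-0.05  0.04 -0.1 ]
```

```bash
python3 -m pendant '[{"rx":-0.05,"ry":0.04,"rz":-0.1,"tx":0.3,"ty":-0.9,"tz":0.1,"grip":1},{"rx":0,"ry":0,"rz":0,"tx":0.3,"ty":-0.9,"tz":0.2,"grip":1},{"rx":0,"ry":0,"rz":0,"tx":0.3,"ty":-0.7,"tz":0.2,"grip":1},{"rx":0,"ry":0,"rz":0,"tx":0.1,"ty":-0.4,"tz":0.2,"grip":1},{"rx":0,"ry":0,"rz":0,"tx":0,"ty":0,"tz":0,"grip":1},{"rx":0,"ry":0,"rz":0,"tx":0,"ty":0,"tz":0,"grip":1}]'
python3 - <<'E'
from h import *
c=ctrl.camera("wrist"); save(c,"w8"); np.save("w8.npy",c,allow_pickle=True)
need((.516,.0952,.19),0.075)
E
```

```text
time_s: 10.1
ee_pos: [0.5158, 0.1099, 0.1866]
eef_rot: [3.141, 0.001, 0.083]
force: [0.5, -0.8, -2.8]
grip_width: 0.0255
t 10.15 pos [0.5156 0.1095 0.1865] rot [3.141e+00 1.000e-03 8.300e-02] F [-0.1  0.  -3. ] w 0.0255
shares t [-0.02  0.36 -0.09] r [0.   0.01 0.11]
```

View pics/w8.png

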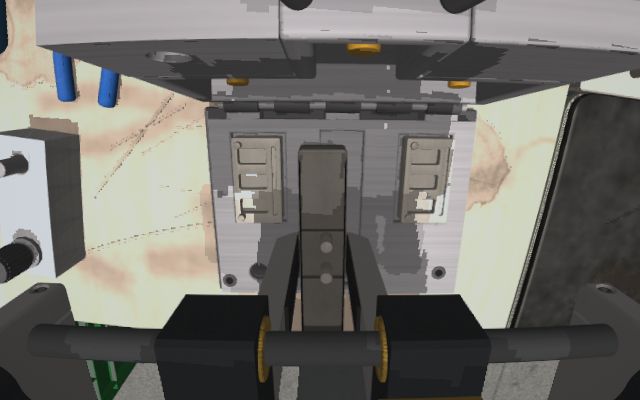

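Run:
```python
from h import *
c=np.load("w8.npy",allow_pickle=True).item()
save(c,"w8z",(200,95,480,345),2.8)
```

```text
(no output)
```

View pics/w8z.png

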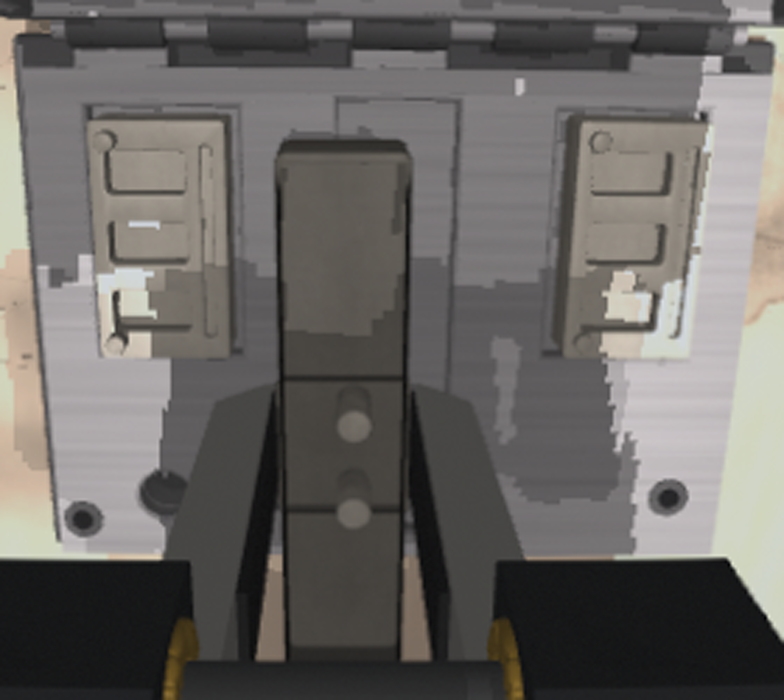

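Run:
```python
from fit import *
c=np.load("w8.npy",allow_pickle=True).item()
M['lbl']=(59.25,79.25);M['lbr']=(59.25,40.75);
fit(c,dict(rbl=(557,109),mbl=(337,99),mbr=(461,100),lbl=(84,106),lbr=(238,106)),np.array([200,95]),2.8)
ee=np.array([.5156,.1095,.1865])
z=ee[2]-.1049+.016
P=onz(c,(np.array([(277,157),(411,157),(404,650),(288,650)])+.5)/2.8-.5+[200,95],z); print(np.round(P,4),P.mean(0)-ee,[np.linalg.norm(P[i]-P[i-1]) for i in range(4)])
```

```text
rbl [-0.  -0.3]; mbl [ 0.1 -0.2]; mbr [-0.   0.7]; lbl [ 0.1 -0.5]; lbr [-0.1  0.3]; 
mould [0.516  0.0956 0.0755]
nr [0.5464 0.0377] nl [0.5374 0.1574] nm [0.516  0.0956] hole [0.4613 0.1556] handle [0.4153 0.088 ] hinge [0.5948 0.1015] 
[[0.5715 0.1255 0.0976]
 [0.5734 0.1015 0.0976]
 [0.4692 0.0921 0.0976]
 [0.4671 0.1167 0.0976]] [ 0.00469776 -0.00051642 -0.0889    ] [np.float64(0.10470855353944833), np.float64(0.024091268241006707), np.float64(0.10470882355367653), np.float64(0.024641607807059863)]
```

```bash
python3 - <<'E'
from h import *
need((.517,.0957,.14),0.0755)
E
python3 -m pendant '[{"rx":0,"ry":0,"rz":0.1,"tx":0.01,"ty":0.33,"tz":0.4,"grip":1},{"rx":0,"ry":0,"rz":0,"tx":0,"ty":0.02,"tz":0.5,"grip":1},{"rx":0,"ry":0,"rz":0,"tx":0,"ty":0,"tz":0.1,"grip":1},{"rx":0,"ry":0,"rz":0,"tx":0,"ty":0,"tz":0,"grip":1}]'
python3 - <<'E'
from h import *
need((.517,.0957,.1229),0.0755)
E
```

```text
t 10.15 pos [0.5156 0.1095 0.1865] rot [3.141e+00 1.000e-03 8.300e-02] F [-0.1  0.  -3. ] w 0.0255
shares t [0.01 0.35 1.16] r [0.   0.01 0.1 ]
time_s: 10.48
ee_pos: [0.5175, 0.0916, 0.1473]
eef_rot: [3.141, -0.002, 0.072]
force: [0.6, -0.3, -2.8]
grip_width: 0.0255
t 10.4833 pos [0.5175 0.0916 0.1473] rot [ 3.141e+00 -2.000e-03  7.200e-02] F [ 0.6 -0.3 -2.8] w 0.0255
shares t [-0.01 -0.1   0.61] r [ 0.01 -0.02 -0.05]
```

```bash
python3 -m pendant '[{"rx":0.01,"ry":-0.02,"rz":-0.05,"tx":-0.01,"ty":-0.1,"tz":0.1,"grip":1},{"rx":0,"ry":0,"rz":0,"tx":0,"ty":0,"tz":0.1,"grip":1},{"rx":0,"ry":0,"rz":0,"tx":0,"ty":0,"tz":0,"grip":1},{"rx":0,"ry":0,"rz":0,"tx":0,"ty":0,"tz":0,"grip":1}]'
python3 - <<'E'
from h import *
need((.517,.0957,.1229),0.0755)
c=ctrl.camera("wrist"); save(c,"w9"); np.save("w9.npy",c,allow_pickle=True)
save(c,"w9z",(200,95,480,345),2.8)
E
```

```text
time_s: 10.82
ee_pos: [0.5175, 0.0948, 0.1414]
eef_rot: [-3.141, -0.003, 0.074]
force: [-0.4, 0.3, -3.0]
grip_width: 0.0253
t 10.8167 pos [0.5175 0.0948 0.1414] rot [-3.141e+00 -3.000e-03  7.400e-02] F [-0.4  0.3 -3. ] w 0.0253
shares t [-0.01 -0.02  0.46] r [-0.   -0.04 -0.02]
```

View pics/w9z.png

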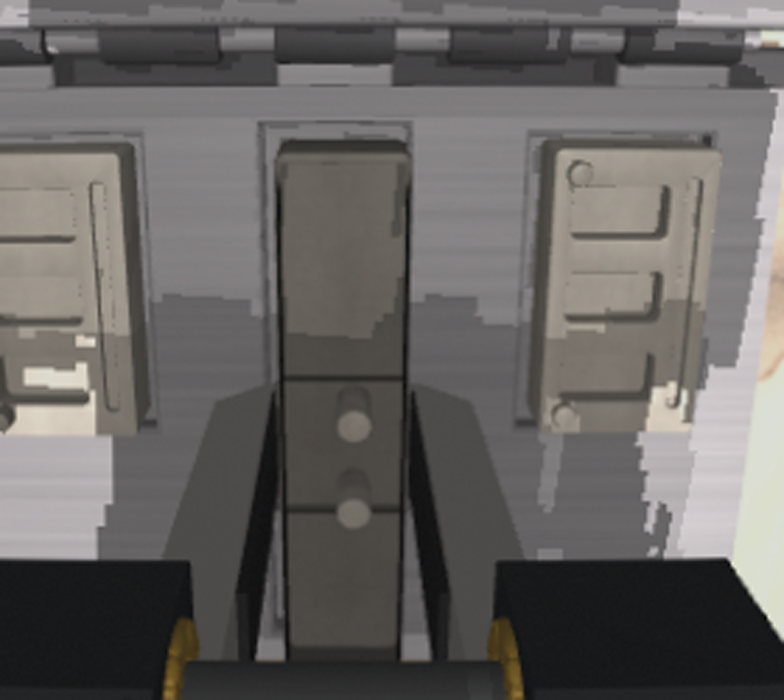

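Run:
```python
from h import *
c=np.load("w9.npy",allow_pickle=True).item(); f=lambda a:(np.array(a,float)+.5)/2.8-.5+[200,95]
A=onz(c,f([(281,143),(408,143)]),.0365);B=onz(c,f([(260,124),(411,124)]),.024);T=onz(c,f([(277,158),(411,158)]),.0525)
print(A,B,T); u=np.array([np.cos(.0755),np.sin(.0755)]);v=np.array([-u[1],u[0]])
for X in (A,T): d=B.mean(0)[:2]-X.mean(0)[:2]; print("along",d@u,"lat",d@v)
```

```text
[[0.57395138 0.1102882  0.0365    ]
 [0.57578085 0.08547868 0.0365    ]] [[0.57586274 0.11556491 0.024     ]
 [0.57816325 0.08426222 0.024     ]] [[0.57340739 0.10996529 0.0525    ]
 [0.57518101 0.08591406 0.0525    ]]
along 0.002293888793613933 lat 0.0018624051490418805
along 0.0028599363292853824 lat 0.0017631925255602561
```

```bash
python3 -m pendant '[{"rx":0,"ry":-0.04,"rz":-0.02,"tx":-0.01,"ty":-0.045,"tz":0.1,"grip":1},{"rx":0,"ry":0,"rz":0,"tx":0,"ty":0,"tz":0.08,"grip":1},{"rx":0,"ry":0,"rz":0,"tx":0,"ty":0,"tz":0,"grip":1}]'
python3 - <<'E'
from h import *
need((.517,.0964,.1229),0.0755)
E
```

```text
time_s: 11.12
ee_pos: [0.5172, 0.097, 0.1345]
eef_rot: [-3.141, -0.001, 0.076]
force: [0.1, 0.4, -3.9]
grip_width: 0.0255
t 11.1167 pos [0.5172 0.097  0.1345] rot [-3.141e+00 -1.000e-03  7.600e-02] F [ 0.1  0.4 -3.9] w 0.0255
shares t [-0.01  0.01  0.29] r [-0.01 -0.02  0.01]
```

```bash
python3 -m pendant '[{"rx":0,"ry":-0.02,"rz":0,"tx":-0.01,"ty":0.01,"tz":0.1,"grip":1},{"rx":0,"ry":0,"rz":0,"tx":0,"ty":0,"tz":0.08,"grip":1},{"rx":0,"ry":0,"rz":0,"tx":0,"ty":0,"tz":0.08,"grip":1},{"rx":0,"ry":0,"rz":0,"tx":0,"ty":0,"tz":0.03,"grip":1},{"rx":0,"ry":0,"rz":0,"tx":0,"ty":0,"tz":0,"grip":1}]'
python3 - <<'E'
from h import *
need((.517,.0964,.1229),0.0755)
E
```

```text
time_s: 11.53
ee_pos: [0.517, 0.0967, 0.1228]
eef_rot: [-3.141, -0.0, 0.076]
force: [-0.1, -1.0, -2.6]
grip_width: 0.0253
t 11.5333 pos [0.517  0.0967 0.1228] rot [-3.141 -0.     0.076] F [-0.1 -1.  -2.6] w 0.0253
shares t [-0.    0.01 -0.  ] r [-0.01 -0.    0.01]
```

```bash
python3 -m pendant '[{"rx":0,"ry":0,"rz":0,"tx":0,"ty":0,"tz":0.03,"grip":1},{"rx":0,"ry":0,"rz":0,"tx":0,"ty":0,"tz":0,"grip":1}]'
```

```text
time_s: 11.7
ee_pos: [0.5172, 0.0967, 0.1231]
eef_rot: [-3.141, -0.001, 0.076]
force: [0.5, 0.2, -2.6]
grip_width: 0.0252
```

```bash
python3 -m pendant '[{"rx":0,"ry":0,"rz":0,"tx":0,"ty":0,"tz":0,"grip":0.15},{"rx":0,"ry":0,"rz":0,"tx":0,"ty":0,"tz":0,"grip":0.15},{"rx":0,"ry":0,"rz":0,"tx":0,"ty":0,"tz":0,"grip":0.15},{"rx":0,"ry":0,"rz":0,"tx":0,"ty":0,"tz":0,"grip":0.15}]'
python3 - <<'E'
from h import *
need((.517,.0964,.1229),0.0755)
c=ctrl.camera("wrist"); save(c,"w10"); np.save("w10.npy",c,allow_pickle=True)
E
```

```text
time_s: 12.03
ee_pos: [0.5177, 0.0967, 0.1232]
eef_rot: [-3.141, -0.002, 0.076]
force: [0.1, -0.5, -0.2]
grip_width: 0.04
t 12.0333 pos [0.5177 0.0967 0.1232] rot [-3.141e+00 -2.000e-03  7.600e-02] F [ 0.1 -0.5 -0.2] w 0.04
shares t [-0.02  0.01  0.01] r [-0.01 -0.03  0.01]
```

View pics/w10.png

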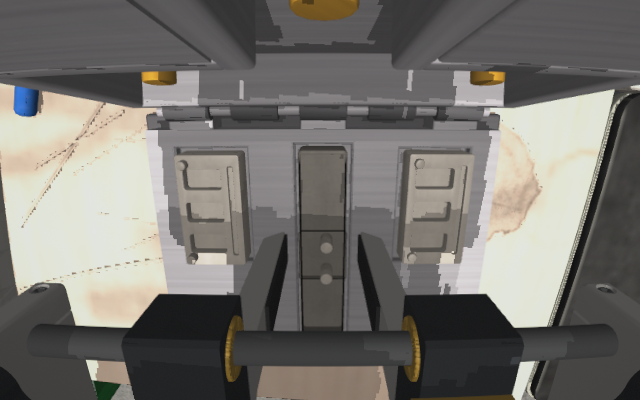

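```bash
python3 -m pendant '[{"rx":0,"ry":0,"rz":0,"tx":0,"ty":0,"tz":-0.4,"grip":0.1},{"rx":0,"ry":0,"rz":0,"tx":0,"ty":0,"tz":-0.8,"grip":0.1},{"rx":0,"ry":0,"rz":0,"tx":-0.2,"ty":0,"tz":-1,"grip":-0.3},{"rx":0,"ry":0,"rz":-0.5,"tx":-0.5,"ty":0,"tz":-1,"grip":-0.3},{"rx":0,"ry":0,"rz":-0.8,"tx":-0.8,"ty":0,"tz":-1,"grip":-0.3},{"rx":0,"ry":0,"rz":-1,"tx":-0.8,"ty":0,"tz":-1,"grip":-0.3},{"rx":0,"ry":0,"rz":0,"tx":-0.2,"ty":0,"tz":0,"grip":-0.3}]'
python3 - <<'E'
from h import *
need((.45,.0964,.3229),1.646)
c=ctrl.camera("wrist"); save(c,"w11"); np.save("w11.npy",c,allow_pickle=True)
t=cv2.imread("pics/top0.png"); cv2.imwrite("pics/t0h.png",cv2.resize(t[150:200,260:350],None,fx=8,fy=8,interpolation=cv2.INTER_CUBIC))
t=cv2.imread("pics/scene0.png"); cv2.imwrite("pics/s0h.png",cv2.resize(t[140:210,300:365],None,fx=8,fy=8,interpolation=cv2.INTER_CUBIC))
E
```

```text
time_s: 12.67
ee_pos: [0.4296, 0.0852, 0.3177]
eef_rot: [-3.141, 0.003, 0.244]
force: [0.2, 0.1, 1.3]
grip_width: 0.0611
t 12.6667 pos [0.4296 0.0852 0.3177] rot [-3.141e+00  3.000e-03  2.440e-01] F [0.2 0.1 1.3] w 0.0611
shares t [ 0.56 -0.15 -0.13] r [ -0.04   0.03 -20.08]
```

View pics/w11.png

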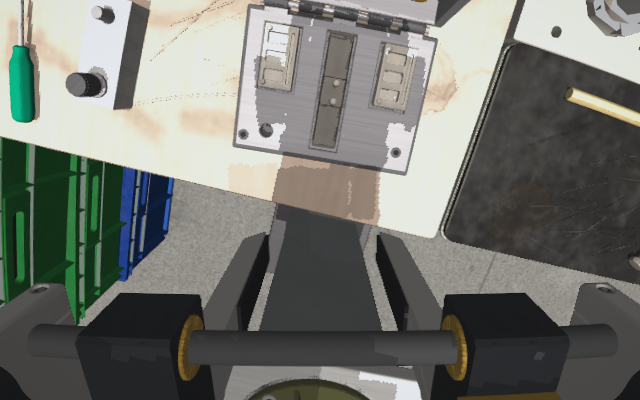

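View pics/t0h.png

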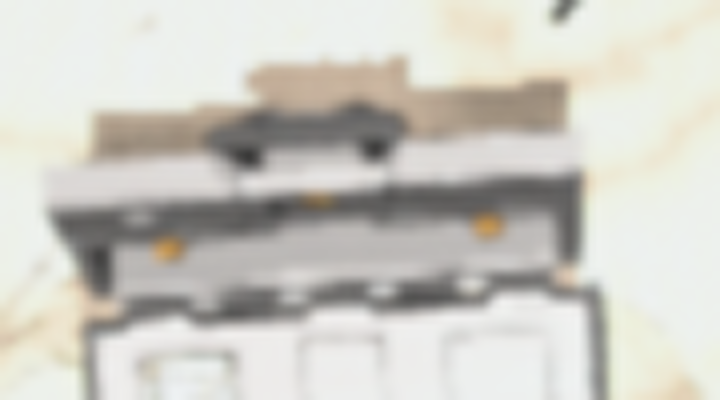

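View pics/s0h.png

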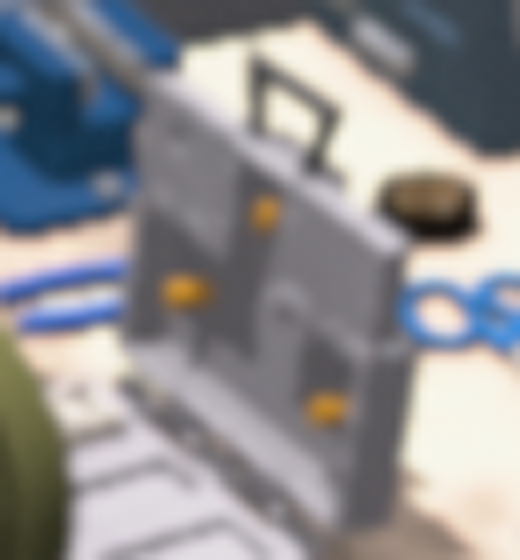

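Run:
```python
from h import *
t=ctrl.camera("top"); s=ctrl.camera("scene")
f=lambda a,o:(np.array(a,float)+.5)/8-.5+o
o1,d1=ray(t,[f((307,124),[260,150])]); o2,d2=ray(s,[f((297,85),[300,140])])
d1=d1[0];d2=d2[0]
k=np.linalg.lstsq(np.c_[d1,-d2],o2-o1,rcond=None)[0]; P=o1+k[0]*d1;Q=o2+k[1]*d2; print("tri",P,Q)
hin=np.array([.5948,.1015,.024]); u=np.array([np.cos(.0755),np.sin(.0755),0])
# circle: handle at radius 180, 12mm above parting when shut: angle offset
for th in np.arange(1.66,1.9,.03):
    H=hin-u*(.1796*np.cos(th)-.012*np.sin(th))+np.array([0,0,.1796*np.sin(th)+.012*np.cos(th)])
    print(round(th,2),np.round(H,4),np.round(proj(t,H)[0]-f((307,124),[260,150]),1),np.round(proj(s,H)[0]-f((297,85),[300,140]),1))
# pin/stand in w11
c=np.load("w11.npy",allow_pickle=True).item()
print(onz(c,[(86,84),(103,14)],.06))
save(c,"w11z",(50,0,160,130),5)
```

```text
tri [0.6318133  0.10586307 0.19963487] [0.63229617 0.10562654 0.19969612]
1.66 [0.6227 0.1036 0.2018] [0.8 3.2] [-2.2  0.2]
1.69 [0.628  0.104  0.2009] [0.6 1.3] [-0.9  0.1]
1.72 [0.6333 0.1044 0.1998] [ 0.5 -0.5] [0.4 0.1]
1.75 [0.6385 0.1048 0.1986] [ 0.4 -2.4] [1.7 0. ]
1.78 [0.6437 0.1052 0.1972] [ 0.3 -4.2] [3.  0.1]
1.81 [0.6489 0.1056 0.1956] [ 0.2 -5.9] [4.2 0.2]
1.84 [0.654  0.106  0.1939] [ 0.1 -7.7] [5.4 0.3]
1.87 [0.659  0.1064 0.1921] [ 0.  -9.4] [6.6 0.4]
[[0.46922317 0.33409655 0.06      ]
 [0.53707265 0.32346277 0.06      ]]
```

View pics/w11z.png

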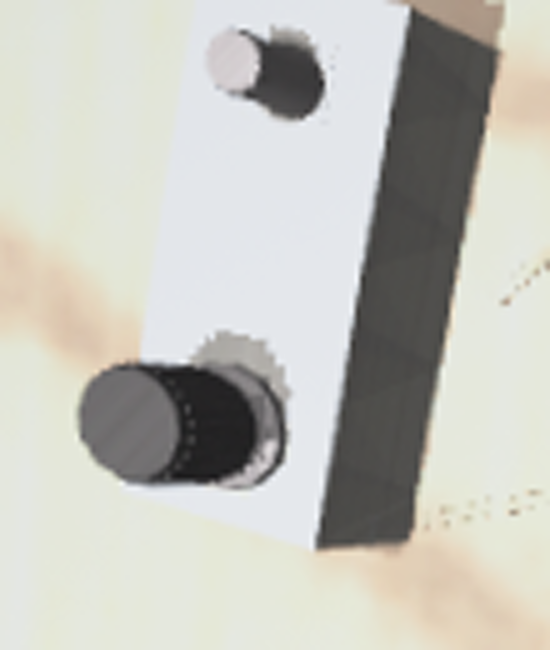

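```bash
python3 -m pendant '[{"rx":0,"ry":0,"rz":-1,"tx":0,"ty":0,"tz":-0.1,"grip":-0.3},{"rx":0,"ry":0,"rz":-1,"tx":0,"ty":0,"tz":-0.1,"grip":-0.3},{"rx":0,"ry":0,"rz":-1,"tx":0,"ty":0,"tz":-0.1,"grip":-0.3},{"rx":0,"ry":0,"rz":-1,"tx":0,"ty":0,"tz":-0.1,"grip":-0.3},{"rx":0,"ry":0,"rz":-1,"tx":0,"ty":0,"tz":-0.1,"grip":-0.3},{"rx":0,"ry":0,"rz":-1,"tx":0,"ty":0,"tz":0,"grip":-0.3},{"rx":0,"ry":0,"rz":-1,"tx":0,"ty":0,"tz":0,"grip":-0.3},{"rx":0,"ry":0,"rz":-1,"tx":0,"ty":0,"tz":0,"grip":-0.3}]'
python3 - <<'E'
from h import *
need((.632,.105,.335),1.646)
E
```

```text
time_s: 13.48
ee_pos: [0.4362, 0.0858, 0.3188]
eef_rot: [-3.12, 0.025, 0.812]
force: [0.7, -0.8, 0.9]
grip_width: 0.0611
t 13.4833 pos [0.4362 0.0858 0.3188] rot [-3.12   0.025  0.812] F [ 0.7 -0.8  0.9] w 0.0611
shares t [ 3.71  3.21 -0.57] r [ -0.44   0.21 -11.95]
```

```bash
python3 -m pendant '[{"rx":-0.2,"ry":0.1,"rz":-1,"tx":0,"ty":0,"tz":-0.2,"grip":-0.3},{"rx":-0.2,"ry":0.1,"rz":-1,"tx":0,"ty":0,"tz":-0.2,"grip":-0.3},{"rx":0,"ry":0,"rz":-1,"tx":0,"ty":0,"tz":-0.2,"grip":-0.3},{"rx":0,"ry":0,"rz":-1,"tx":0,"ty":0,"tz":-0.2,"grip":-0.3},{"rx":0,"ry":0,"rz":-1,"tx":0,"ty":0,"tz":-0.1,"grip":-0.3},{"rx":0,"ry":0,"rz":-1,"tx":0,"ty":0,"tz":0,"grip":-0.3},{"rx":0,"ry":0,"rz":-1,"tx":0,"ty":0,"tz":0,"grip":-0.3},{"rx":0,"ry":0,"rz":-1,"tx":0,"ty":0,"tz":0,"grip":-0.3}]'
python3 - <<'E'
from h import *
need((.632,.105,.335),1.646)
E
```

```text
time_s: 14.15
ee_pos: [0.4434, 0.0868, 0.3403]
eef_rot: [-3.117, 0.018, 1.391]
force: [0.2, -0.1, 0.3]
grip_width: 0.0614
t 14.15 pos [0.4434 0.0868 0.3403] rot [-3.117  0.018  1.391] F [ 0.2 -0.1  0.3] w 0.0614
shares t [ 1.29  4.56 -0.  ] r [-0.38  0.22 -3.65]
```

```bash
python3 -m pendant '[{"rx":-0.2,"ry":0.1,"rz":-1,"tx":0.2,"ty":0.7,"tz":0,"grip":-0.3},{"rx":-0.2,"ry":0.1,"rz":-1,"tx":0.15,"ty":0.7,"tz":0,"grip":-0.3},{"rx":0,"ry":0,"rz":-1,"tx":0.1,"ty":0.8,"tz":0,"grip":-0.3},{"rx":0,"ry":0,"rz":-0.7,"tx":0.05,"ty":0.8,"tz":0,"grip":-0.3},{"rx":0,"ry":0,"rz":0,"tx":0,"ty":0.8,"tz":0,"grip":-0.3},{"rx":0,"ry":0,"rz":0,"tx":0,"ty":0.6,"tz":0,"grip":-0.3},{"rx":0,"ry":0,"rz":0,"tx":0,"ty":0,"tz":0,"grip":-0.3},{"rx":0,"ry":0,"rz":0,"tx":0,"ty":0,"tz":0,"grip":-0.3}]'
python3 - <<'E'
from h import *
need((.632,.105,.335),1.646)
c=ctrl.camera("wrist"); save(c,"w12"); np.save("w12.npy",c,allow_pickle=True)
print(proj(c,[[.632,.105,.2],[.6297,.138,.2],[.635,.072,.2]]))
E
```

```text
time_s: 14.82
ee_pos: [0.6341, 0.1051, 0.316]
eef_rot: [-3.119, 0.003, 1.66]
force: [-0.8, 0.1, 0.7]
grip_width: 0.0608
t 14.8167 pos [0.6341 0.1051 0.316 ] rot [-3.119e+00  3.000e-03  1.660e+00] F [-0.8  0.1  0.7] w 0.0608
shares t [ 0.   -0.06 -0.47] r [-0.32  0.04  0.21]
[[321.74998709 231.7484988 ]
 [322.8055939  180.08352915]
 [321.85580355 278.89458416]]
```

View pics/w12.png

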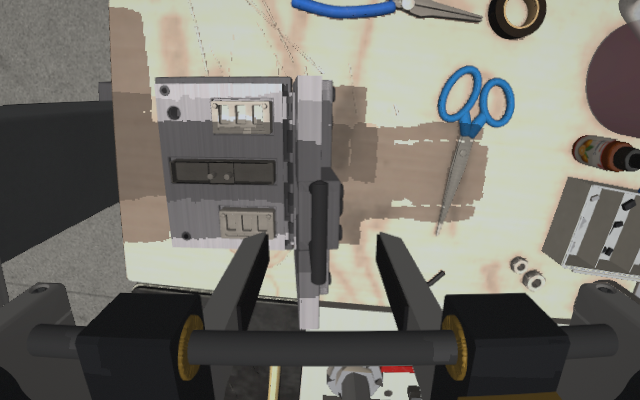

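```bash
python3 -m pendant '[{"rx":-0.32,"ry":0.04,"rz":0.21,"tx":0,"ty":-0.07,"tz":0.3,"grip":-0.3},{"rx":0,"ry":0,"rz":0,"tx":0,"ty":0,"tz":0.4,"grip":-0.3},{"rx":0,"ry":0,"rz":0,"tx":0,"ty":0,"tz":0.2,"grip":0.2},{"rx":0,"ry":0,"rz":0,"tx":0,"ty":0,"tz":0,"grip":0.5}]'
python3 - <<'E'
from h import *
need((.631,.105,.276),1.646)
E
```

```text
time_s: 15.2
ee_pos: [0.6291, 0.1047, 0.2754]
eef_rot: [-3.138, 0.0, 1.643]
force: [-0.1, 0.1, -0.0]
grip_width: 0.0512
t 15.2 pos [0.6291 0.1047 0.2754] rot [-3.138  0.     1.643] F [-0.1  0.1 -0. ] w 0.0512
shares t [ 0.    0.05 -0.01] r [-0.05  0.   -0.04]
```

Now close on the handle.

```bash
python3 -m pendant '[{"rx":0,"ry":0,"rz":0,"tx":0,"ty":0.05,"tz":0,"grip":1},{"rx":0,"ry":0,"rz":0,"tx":0,"ty":0,"tz":0,"grip":1},{"rx":0,"ry":0,"rz":0,"tx":0,"ty":0,"tz":0,"grip":1},{"rx":0,"ry":0,"rz":0,"tx":0,"ty":0,"tz":0,"grip":1},{"rx":0,"ry":0,"rz":0,"tx":0,"ty":0,"tz":0,"grip":1},{"rx":0,"ry":0,"rz":0,"tx":0,"ty":0,"tz":0,"grip":1},{"rx":0,"ry":0,"rz":0,"tx":0,"ty":0,"tz":0,"grip":1}]' 50
python3 - <<'E'
from h import *
need((.631,.105,.276),1.646)
c=ctrl.camera("wrist"); save(c,"w13"); np.save("w13.npy",c,allow_pickle=True)
E
```

```text
time_s: 15.78
ee_pos: [0.6312, 0.105, 0.2785]
eef_rot: [-3.141, 0.0, 1.643]
force: [1.3, 0.5, -3.6]
grip_width: 0.0085
t 15.7833 pos [0.6312 0.105  0.2785] rot [-3.141  0.     1.643] F [ 1.3  0.5 -3.6] w 0.0085
shares t [-0.   -0.    0.06] r [-0.01  0.   -0.04]
```

View pics/w13.png

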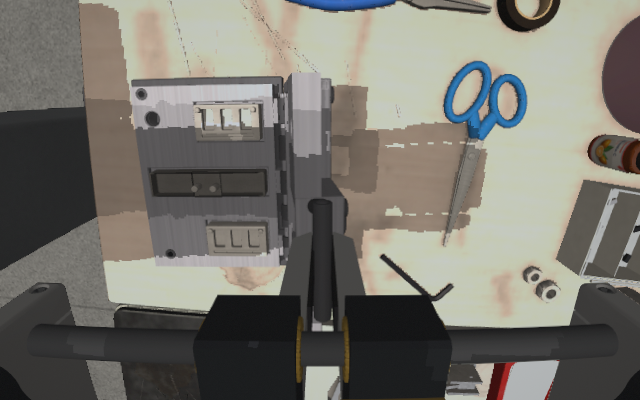

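```bash
cat > arc.py <<'E'
from h import *
import sys
hin=np.array([.5948,.1015,.024]); yaw=.0755; u=np.array([np.cos(yaw),np.sin(yaw),0])
def H(th): return hin-u*(.1796*np.cos(th)-.012*np.sin(th))+np.array([0,0,.1796*np.sin(th)+.012*np.cos(th)])
def show(step=.06,n=8):
    o=ctrl.get_obs(); G=o["ee_pos"]+[0,0,-.078]; d=G-hin
    th=np.pi-np.arctan2(d[2],d@u)-np.arctan2(.012,.1796)
    rad=np.hypot(d[2],d@u); print("t",o["time_s"],"theta",round(th,3),"radius",round(rad,4),"(0.18)","lat",round(float((d-u*(d@u))[1]),4),"F",np.round(o["force"],1),"w",round(o["grip_width"],4),"rot",np.round(o["eef_rot"],3))
    Rn=R.from_euler('xyz',o["eef_rot"]);p=G; q=th
    for i in range(n):
        q=th-step*(i+1); s=Rn.inv().apply(H(q)-p)/.04; p=H(q); print(round(q,3),np.round(s,2))
    need(o["ee_pos"],1.646)
E
python3 -c "
from arc import *
show(.06,8)"
```

```text
t 15.8333 theta 1.708 radius 0.1802 (0.18) lat 0.0008 F [ 0.3  0.4 -0.2] w 0.0085 rot [-3.141  0.     1.643]
1.648 [-0.02 -0.27 -0.04]
1.588 [-0.   -0.27 -0.03]
1.528 [-0.   -0.27 -0.01]
1.468 [-0.   -0.27  0.  ]
1.408 [-0.   -0.27  0.02]
1.348 [-0.   -0.27  0.03]
1.288 [-0.   -0.27  0.05]
1.228 [-0.   -0.26  0.07]
t 15.8333 pos [0.6312 0.105  0.2785] rot [-3.141  0.     1.643] F [ 0.3  0.4 -0.2] w 0.0085
shares t [0. 0. 0.] r [-0.01  0.   -0.04]
```

```bash
python3 -m pendant '[{"rx":0,"ry":0,"rz":0,"tx":0,"ty":-0.15,"tz":-0.02,"grip":1},{"rx":0,"ry":0,"rz":0,"tx":0,"ty":-0.27,"tz":-0.03,"grip":1},{"rx":0,"ry":0,"rz":0,"tx":0,"ty":-0.27,"tz":-0.02,"grip":1},{"rx":0,"ry":0,"rz":0,"tx":0,"ty":-0.27,"tz":0,"grip":1}]'
python3 -c "
from arc import *
show(.06,8)"
```

```text
time_s: 16.17
ee_pos: [0.5933, 0.1021, 0.2829]
eef_rot: [3.134, -0.0, 1.643]
force: [3.9, 0.0, -1.5]
grip_width: 0.0086
t 16.1667 theta 1.496 radius 0.1809 (0.18) lat 0.0008 F [ 3.9  0.  -1.5] w 0.0086 rot [ 3.134 -0.     1.643]
1.436 [-0.02 -0.27  0.03]
1.376 [-0.   -0.27  0.02]
1.316 [-0.   -0.27  0.04]
1.256 [-0.   -0.26  0.06]
1.196 [-0.   -0.26  0.07]
1.136 [-0.   -0.26  0.09]
1.076 [-0.   -0.25  0.1 ]
1.016 [-0.   -0.24  0.12]
t 16.1667 pos [0.5933 0.1021 0.2829] rot [ 3.134 -0.     1.643] F [ 3.9  0.  -1.5] w 0.0086
shares t [0. 0. 0.] r [ 0.12 -0.   -0.04]
```

```bash
python3 -m pendant '[{"rx":0.12,"ry":0,"rz":0,"tx":0,"ty":-0.27,"tz":0.03,"grip":1},{"rx":0,"ry":0,"rz":0,"tx":0,"ty":-0.27,"tz":0.02,"grip":1},{"rx":0,"ry":0,"rz":0,"tx":0,"ty":-0.27,"tz":0.04,"grip":1},{"rx":0,"ry":0,"rz":0,"tx":0,"ty":-0.26,"tz":0.06,"grip":1},{"rx":0,"ry":0,"rz":0,"tx":0,"ty":-0.26,"tz":0.08,"grip":1}]'
python3 -c "
from arc import *
show(.06,8)"
```

```text
time_s: 16.58
ee_pos: [0.5374, 0.0981, 0.275]
eef_rot: [3.133, -0.0, 1.643]
force: [5.7, 0.1, -4.5]
grip_width: 0.0085
t 16.5833 theta 1.183 radius 0.1824 (0.18) lat 0.001 F [ 5.7  0.1 -4.5] w 0.0085 rot [ 3.133 -0.     1.643]
1.123 [-0.03 -0.24  0.15]
1.063 [-0.   -0.25  0.11]
1.003 [-0.   -0.24  0.12]
0.943 [-0.   -0.23  0.13]
0.883 [-0.   -0.23  0.15]
0.823 [-0.   -0.22  0.16]
0.763 [-0.   -0.21  0.17]
0.703 [-0.   -0.2   0.19]
t 16.5833 pos [0.5374 0.0981 0.275 ] rot [ 3.133 -0.     1.643] F [ 5.7  0.1 -4.5] w 0.0085
shares t [0. 0. 0.] r [ 0.13 -0.01 -0.04]
```

```bash
python3 -m pendant '[{"rx":0.13,"ry":0,"rz":0,"tx":0,"ty":-0.22,"tz":0.17,"grip":1},{"rx":0,"ry":0,"rz":0,"tx":0,"ty":-0.24,"tz":0.13,"grip":1},{"rx":0,"ry":0,"rz":0,"tx":0,"ty":-0.23,"tz":0.14,"grip":1},{"rx":0,"ry":0,"rz":0,"tx":0,"ty":-0.22,"tz":0.15,"grip":1}]'
python3 -c "
from arc import *
show(.06,8)"
```

```text
time_s: 16.92
ee_pos: [0.4992, 0.0954, 0.2572]
eef_rot: [3.129, -0.001, 1.643]
force: [2.1, 1.9, 1.8]
grip_width: 0.0083
t 16.9167 theta 0.951 radius 0.1824 (0.18) lat 0.0012 F [2.1 1.9 1.8] w 0.0083 rot [ 3.129e+00 -1.000e-03  1.643e+00]
0.891 [-0.03 -0.2   0.2 ]
0.831 [-0.   -0.22  0.16]
0.771 [-0.   -0.21  0.17]
0.711 [-0.   -0.2   0.18]
0.651 [-0.   -0.19  0.2 ]
0.591 [-0.   -0.17  0.21]
0.531 [-0.   -0.16  0.22]
0.471 [-0.   -0.15  0.23]
t 16.9167 pos [0.4992 0.0954 0.2572] rot [ 3.129e+00 -1.000e-03  1.643e+00] F [2.1 1.9 1.8] w 0.0083
shares t [0. 0. 0.] r [ 0.18 -0.01 -0.04]
```

```bash
python3 -m pendant '[{"rx":0.18,"ry":0,"rz":0,"tx":0,"ty":-0.19,"tz":0.21,"grip":1},{"rx":0.05,"ry":0,"rz":0,"tx":0,"ty":-0.21,"tz":0.17,"grip":1},{"rx":0.05,"ry":0,"rz":0,"tx":0,"ty":-0.2,"tz":0.18,"grip":1},{"rx":0,"ry":0,"rz":0,"tx":0,"ty":-0.19,"tz":0.19,"grip":1}]'
python3 -c "
from arc import *
show(.06,8)"
```

```text
time_s: 17.25
ee_pos: [0.4656, 0.093, 0.2298]
eef_rot: [3.14, -0.001, 1.644]
force: [2.1, 0.2, -0.5]
grip_width: 0.0089
t 17.25 theta 0.712 radius 0.1819 (0.18) lat 0.0013 F [ 2.1  0.2 -0.5] w 0.0089 rot [ 3.140e+00 -1.000e-03  1.644e+00]
0.652 [-0.03 -0.15  0.23]
0.592 [-0.   -0.17  0.21]
0.532 [-0.   -0.16  0.22]
0.472 [-0.   -0.15  0.23]
0.412 [-0.   -0.13  0.24]
0.352 [-0.   -0.12  0.24]
0.292 [-0.   -0.1   0.25]
0.232 [-0.   -0.09  0.26]
t 17.25 pos [0.4656 0.093  0.2298] rot [ 3.140e+00 -1.000e-03  1.644e+00] F [ 2.1  0.2 -0.5] w 0.0089
shares t [0. 0. 0.] r [ 0.02 -0.01 -0.03]
```

```bash
python3 -m pendant '[{"rx":0.02,"ry":0,"rz":0,"tx":0,"ty":-0.15,"tz":0.23,"grip":1},{"rx":0.02,"ry":0,"rz":0,"tx":0,"ty":-0.17,"tz":0.21,"grip":1},{"rx":0.02,"ry":0,"rz":0,"tx":0,"ty":-0.15,"tz":0.22,"grip":1},{"rx":0,"ry":0,"rz":0,"tx":0,"ty":-0.14,"tz":0.23,"grip":1}]'
python3 -c "
from arc import *
show(.06,8)"
```

```text
time_s: 17.58
ee_pos: [0.4389, 0.0912, 0.1951]
eef_rot: [3.139, -0.001, 1.644]
force: [5.6, 1.8, -1.9]
grip_width: 0.0085
t 17.5833 theta 0.471 radius 0.1819 (0.18) lat 0.0015 F [ 5.6  1.8 -1.9] w 0.0085 rot [ 3.139e+00 -1.000e-03  1.644e+00]
0.411 [-0.04 -0.09  0.26]
0.351 [-0.   -0.12  0.24]
0.291 [-0.   -0.1   0.25]
0.231 [-0.   -0.09  0.26]
0.171 [-0.   -0.07  0.26]
0.111 [-0.   -0.06  0.26]
0.051 [-0.   -0.04  0.27]
-0.009 [-0.   -0.02  0.27]
t 17.5833 pos [0.4389 0.0912 0.1951] rot [ 3.139e+00 -1.000e-03  1.644e+00] F [ 5.6  1.8 -1.9] w 0.0085
shares t [0. 0. 0.] r [ 0.04 -0.02 -0.03]
```

```bash
python3 -m pendant '[{"rx":0.03,"ry":0,"rz":0,"tx":0,"ty":-0.09,"tz":0.26,"grip":1},{"rx":0,"ry":0,"rz":0,"tx":0,"ty":-0.1,"tz":0.24,"grip":1},{"rx":0,"ry":0,"rz":0,"tx":0,"ty":-0.09,"tz":0.24,"grip":1}]'
python3 -c "
from arc import *
show(.04,8)"
```

```text
time_s: 17.83
ee_pos: [0.4249, 0.0902, 0.1648]
eef_rot: [-3.141, -0.001, 1.644]
force: [4.8, 0.0, -1.7]
grip_width: 0.0087
t 17.8333 theta 0.287 radius 0.1815 (0.18) lat 0.0016 F [ 4.8  0.  -1.7] w 0.0087 rot [-3.141e+00 -1.000e-03  1.644e+00]
0.247 [-0.04 -0.02  0.18]
0.207 [-0.   -0.05  0.17]
0.167 [-0.   -0.05  0.17]
0.127 [-0.   -0.04  0.18]
0.087 [-0.   -0.03  0.18]
0.047 [-0.   -0.02  0.18]
0.007 [-0.   -0.02  0.18]
-0.033 [-0.   -0.01  0.18]
t 17.8333 pos [0.4249 0.0902 0.1648] rot [-3.141e+00 -1.000e-03  1.644e+00] F [ 4.8  0.  -1.7] w 0.0087
shares t [0. 0. 0.] r [-0.01 -0.02 -0.03]
```

```bash
python3 -m pendant '[{"rx":0,"ry":0,"rz":0,"tx":0,"ty":-0.02,"tz":0.17,"grip":1},{"rx":0,"ry":0,"rz":0,"tx":0,"ty":-0.04,"tz":0.16,"grip":1},{"rx":0,"ry":0,"rz":0,"tx":0,"ty":-0.04,"tz":0.15,"grip":1},{"rx":0,"ry":0,"rz":0,"tx":0,"ty":-0.03,"tz":0.12,"grip":1}]'
python3 -c "
from arc import *
show(.02,6)"
```

```text
time_s: 18.17
ee_pos: [0.4176, 0.0899, 0.1389]
eef_rot: [-3.14, -0.002, 1.644]
force: [2.0, 1.8, 0.3]
grip_width: 0.0088
t 18.1667 theta 0.138 radius 0.1813 (0.18) lat 0.0018 F [2.  1.8 0.3] w 0.0088 rot [-3.140e+00 -2.000e-03  1.644e+00]
0.118 [-0.04  0.02  0.1 ]
0.098 [-0.   -0.02  0.09]
0.078 [-0.   -0.01  0.09]
0.058 [-0.   -0.01  0.09]
0.038 [-0.   -0.01  0.09]
0.018 [-0.   -0.01  0.09]
t 18.1667 pos [0.4176 0.0899 0.1389] rot [-3.140e+00 -2.000e-03  1.644e+00] F [2.  1.8 0.3] w 0.0088
shares t [0. 0. 0.] r [-0.02 -0.02 -0.03]
```

```bash
python3 -m pendant '[{"rx":0,"ry":0,"rz":0,"tx":0,"ty":0,"tz":0.1,"grip":1},{"rx":0,"ry":0,"rz":0,"tx":0,"ty":-0.01,"tz":0.09,"grip":1},{"rx":0,"ry":0,"rz":0,"tx":0,"ty":-0.01,"tz":0.08,"grip":1}]'
python3 -c "
from arc import *
show(.02,3)"
```

```text
time_s: 18.42
ee_pos: [0.4159, 0.0898, 0.1267]
eef_rot: [-3.138, -0.001, 1.644]
force: [-1.4, 0.1, 2.8]
grip_width: 0.0087
t 18.4167 theta 0.07 radius 0.181 (0.18) lat 0.0018 F [-1.4  0.1  2.8] w 0.0087 rot [-3.138e+00 -1.000e-03  1.644e+00]
0.05 [-0.05  0.01  0.09]
0.03 [-0.   -0.01  0.09]
0.01 [-0.   -0.01  0.09]
t 18.4167 pos [0.4159 0.0898 0.1267] rot [-3.138e+00 -1.000e-03  1.644e+00] F [-1.4  0.1  2.8] w 0.0087
shares t [0. 0. 0.] r [-0.05 -0.02 -0.02]
```

```bash
python3 -m pendant '[{"rx":0,"ry":0,"rz":0,"tx":0,"ty":0,"tz":0.06,"grip":1},{"rx":0,"ry":0,"rz":0,"tx":0,"ty":0,"tz":0.05,"grip":1},{"rx":0,"ry":0,"rz":0,"tx":0,"ty":0,"tz":0,"grip":1}]'
python3 -c "
from arc import *
show(.02,3)"
```

```text
time_s: 18.67
ee_pos: [0.4154, 0.0898, 0.1214]
eef_rot: [-3.136, -0.001, 1.644]
force: [-2.4, -0.2, 2.2]
grip_width: 0.0086
t 18.6667 theta 0.041 radius 0.1808 (0.18) lat 0.0019 F [-2.4 -0.2  2.2] w 0.0086 rot [-3.136e+00 -1.000e-03  1.644e+00]
0.021 [-0.05  0.01  0.09]
0.001 [-0.   -0.01  0.09]
-0.019 [-0.   -0.    0.09]
t 18.6667 pos [0.4154 0.0898 0.1214] rot [-3.136e+00 -1.000e-03  1.644e+00] F [-2.4 -0.2  2.2] w 0.0086
shares t [0. 0. 0.] r [-0.08 -0.02 -0.02]
```

```bash
python3 -m pendant '[{"rx":-0.05,"ry":0,"rz":0,"tx":0,"ty":0,"tz":0.05,"grip":1},{"rx":0,"ry":0,"rz":0,"tx":0,"ty":0,"tz":0,"grip":1}]'
python3 -c "
from arc import *
show(.02,1)
c=ctrl.camera('wrist'); save(c,'w14')"
```

```text
time_s: 18.83
ee_pos: [0.415, 0.0898, 0.1193]
eef_rot: [-3.138, -0.001, 1.644]
force: [-1.2, 0.4, 3.9]
grip_width: 0.009
t 18.8333 theta 0.029 radius 0.181 (0.18) lat 0.0018 F [-1.2  0.4  3.9] w 0.009 rot [-3.138e+00 -1.000e-03  1.644e+00]
0.009 [-0.05  0.02  0.09]
t 18.8333 pos [0.415  0.0898 0.1193] rot [-3.138e+00 -1.000e-03  1.644e+00] F [-1.2  0.4  3.9] w 0.009
shares t [0. 0. 0.] r [-0.05 -0.02 -0.02]
```

View pics/w14.png

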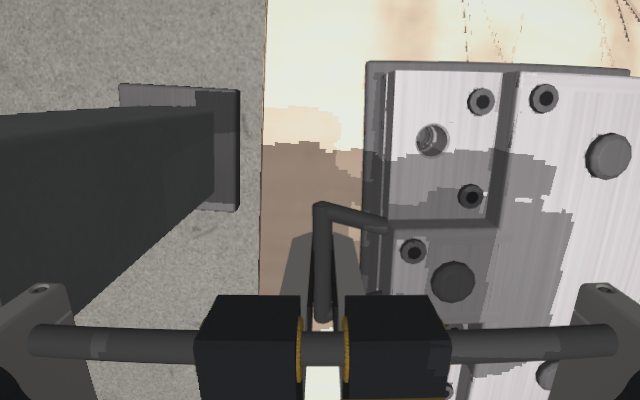

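```bash
python3 -m pendant '[{"rx":0,"ry":0,"rz":0,"tx":0,"ty":0,"tz":0,"grip":0.55},{"rx":0,"ry":0,"rz":0,"tx":0,"ty":0,"tz":0,"grip":0.55},{"rx":0,"ry":0,"rz":0,"tx":0,"ty":0,"tz":0,"grip":0.55},{"rx":0,"ry":0,"rz":0,"tx":0,"ty":0,"tz":0,"grip":0.55}]'
python3 -c "
from arc import *
show(.02,1)
c=ctrl.camera('wrist'); save(c,'w15')
print(onz(c,[(431,140)],.042))"
```

```text
time_s: 19.22
ee_pos: [0.4158, 0.0897, 0.1198]
eef_rot: [-3.14, -0.001, 1.644]
force: [-0.5, -1.1, -0.2]
grip_width: 0.0208
t 19.2167 theta 0.032 radius 0.1803 (0.18) lat 0.0017 F [-0.5 -1.1 -0.2] w 0.0208 rot [-3.140e+00 -1.000e-03  1.644e+00]
0.012 [-0.04 -0.    0.09]
t 19.2167 pos [0.4158 0.0897 0.1198] rot [-3.140e+00 -1.000e-03  1.644e+00] F [-0.5 -1.1 -0.2] w 0.0208
shares t [0. 0. 0.] r [-0.02 -0.02 -0.03]
[[0.46296523 0.15541124 0.042     ]]
```

View pics/w15.png

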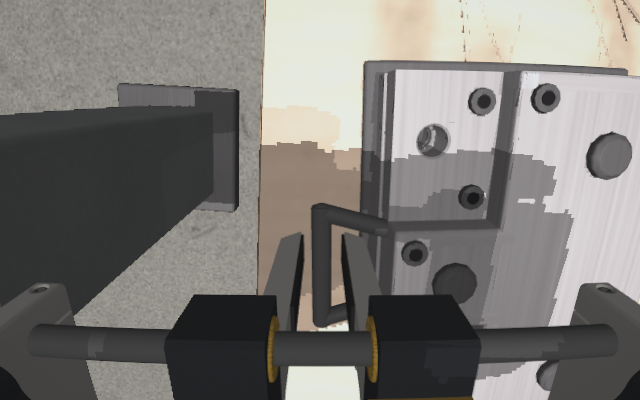

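```bash
python3 -m pendant '[{"rx":0,"ry":0,"rz":0,"tx":0,"ty":0,"tz":-0.4,"grip":0.4},{"rx":0,"ry":0,"rz":0,"tx":0,"ty":0,"tz":-0.9,"grip":0},{"rx":0,"ry":0,"rz":0,"tx":0.2,"ty":0,"tz":-1,"grip":0},{"rx":0,"ry":0,"rz":0,"tx":0.5,"ty":0,"tz":-0.8,"grip":0},{"rx":0,"ry":0,"rz":0,"tx":0.5,"ty":0,"tz":0,"grip":0}]'
python3 - <<'E'
from h import *
c=np.load("w11.npy",allow_pickle=True).item()
a=onz(c,[(75.8,84.8)],.071)[0];b=onz(c,[(96.4,12.4)],.056)[0];print(a,b,np.linalg.norm((a-b)[:2]))
need((.468,.334,.25),1.646)
c=ctrl.camera("wrist"); save(c,"w16"); np.save("w16.npy",c,allow_pickle=True)
E
```

```text
time_s: 19.68
ee_pos: [0.4119, 0.1365, 0.2478]
eef_rot: [-3.135, -0.001, 1.64]
force: [-0.0, 0.9, 0.3]
grip_width: 0.0465
[0.46764716 0.33696028 0.071     ] [0.53757404 0.33283737 0.056     ] 0.0700483249665603
t 19.6833 pos [0.4119 0.1365 0.2478] rot [-3.135e+00 -1.000e-03  1.640e+00] F [-0.   0.9  0.3] w 0.0465
shares t [ 4.83  1.74 -0.06] r [-0.09 -0.02 -0.08]
```

View pics/w16.png

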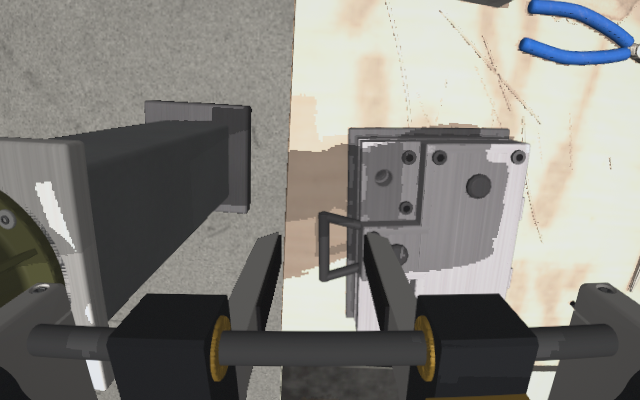

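```bash
python3 -m pendant '[{"rx":-0.09,"ry":0,"rz":-0.08,"tx":0.8,"ty":0.3,"tz":-0.05,"grip":0},{"rx":0,"ry":0,"rz":0,"tx":0.8,"ty":0.3,"tz":0,"grip":0},{"rx":0,"ry":0,"rz":0,"tx":0.8,"ty":0.3,"tz":0,"grip":0},{"rx":0,"ry":0,"rz":0,"tx":0.8,"ty":0.3,"tz":0,"grip":0},{"rx":0,"ry":0,"rz":0,"tx":0.7,"ty":0.2,"tz":0,"grip":0},{"rx":0,"ry":0,"rz":0,"tx":0.3,"ty":0.1,"tz":0,"grip":0},{"rx":0,"ry":0,"rz":0,"tx":0,"ty":0,"tz":0,"grip":0}]'
python3 - <<'E'
from h import *
need((.468,.337,.148),1.646)
c=ctrl.camera("wrist"); save(c,"w17"); np.save("w17.npy",c,allow_pickle=True)
E
```

```text
time_s: 20.32
ee_pos: [0.4593, 0.3194, 0.2468]
eef_rot: [3.141, -0.002, 1.647]
force: [-1.0, 0.2, -0.0]
grip_width: 0.0471
t 20.3167 pos [0.4593 0.3194 0.2468] rot [ 3.141e+00 -2.000e-03  1.647e+00] F [-1.   0.2 -0. ] w 0.0471
shares t [0.42 0.25 2.47] r [ 0.   -0.03  0.02]
```

View pics/w17.png

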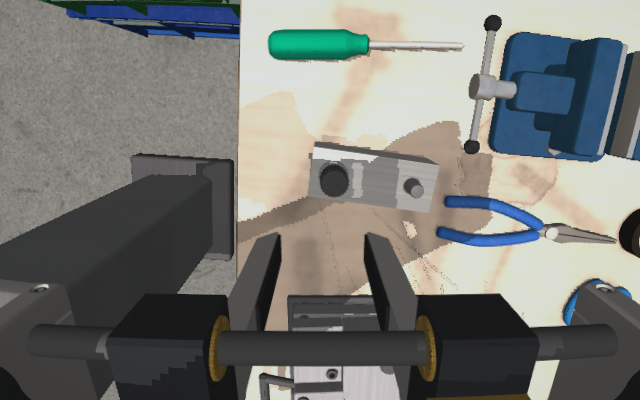

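Run:
```python
from h import *
c=np.load("w17.npy",allow_pickle=True).item()
save(c,"w17z",(295,130,455,220),5)
g=cv2.cvtColor(c["pixels"],cv2.COLOR_BGR2GRAY)[150:215,310:360]; g=cv2.resize(g,None,fx=8,fy=8,interpolation=cv2.INTER_CUBIC)
m=(g<90).astype(np.uint8)
k=max(cv2.findContours(m,cv2.RETR_EXTERNAL,cv2.CHAIN_APPROX_NONE)[0],key=cv2.contourArea); (x,y),r=cv2.minEnclosingCircle(k); print(x/8+310,y/8+150,r/8)
```

```text
334.3303565979004 180.2946434020996 16.929607391357422
```

View pics/w17z.png

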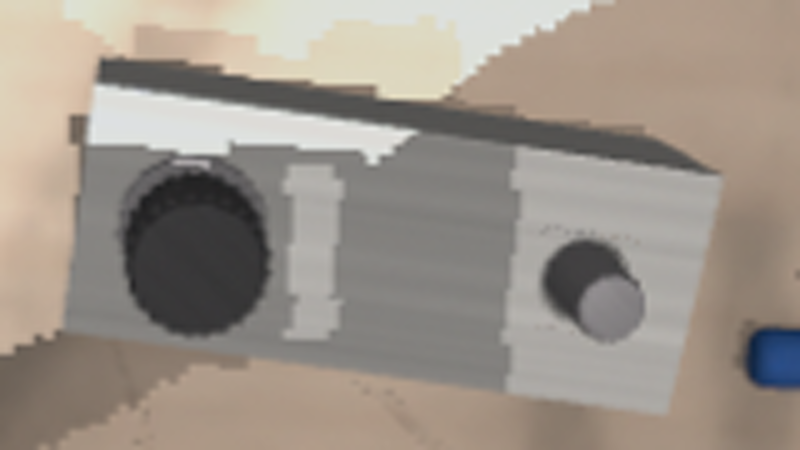

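Run:
```python
from h import *
c=np.load("w17.npy",allow_pickle=True).item()
a=onz(c,[(334.8,183.3)],.071)[0];b=onz(c,[(417.3,191.3)],.056)[0];print(a,b,np.linalg.norm((a-b)[:2]))
need((a[0],a[1],.148),1.646)
```

```text
[0.46857537 0.33720327 0.071     ] [0.53847379 0.33201635 0.056     ] 0.07009060882453007
t 20.3667 pos [0.4591 0.3184 0.2466] rot [-3.141e+00 -1.000e-03  1.647e+00] F [-0.4  0.5  0. ] w 0.0472
shares t [0.45 0.27 2.47] r [-0.01 -0.02  0.01]
```

```bash
python3 -m pendant '[{"rx":0,"ry":0,"rz":0,"tx":0.42,"ty":0.26,"tz":0.3,"grip":0},{"rx":0,"ry":0,"rz":0,"tx":0.04,"ty":0.01,"tz":0.6,"grip":0},{"rx":0,"ry":0,"rz":0,"tx":0,"ty":0,"tz":0.5,"grip":0},{"rx":0,"ry":0,"rz":0,"tx":0,"ty":0,"tz":0.2,"grip":0},{"rx":0,"ry":0,"rz":0,"tx":0,"ty":0,"tz":0,"grip":0}]'
python3 - <<'E'
from h import *
need((.4686,.3372,.148),1.646)
c=ctrl.camera("wrist"); save(c,"w18"); np.save("w18.npy",c,allow_pickle=True)
E
```

```text
time_s: 20.78
ee_pos: [0.4688, 0.3338, 0.1806]
eef_rot: [3.141, -0.001, 1.645]
force: [0.5, -0.5, 0.1]
grip_width: 0.0469
t 20.7833 pos [0.4688 0.3338 0.1806] rot [ 3.141e+00 -1.000e-03  1.645e+00] F [ 0.5 -0.5  0.1] w 0.0469
shares t [0.08 0.   0.82] r [ 0.   -0.01 -0.02]
```

View pics/w18.png

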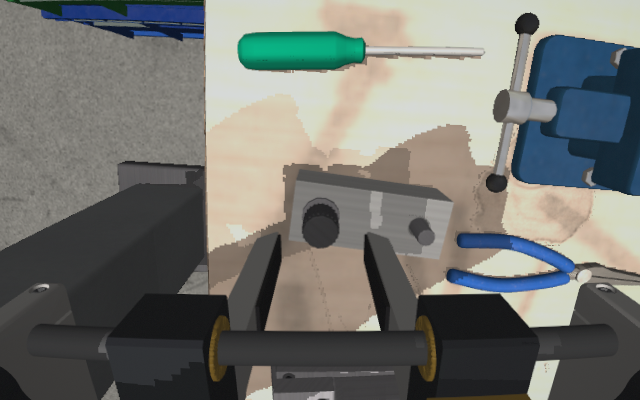

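```bash
python3 -m pendant '[{"rx":0,"ry":0,"rz":0,"tx":0.08,"ty":0,"tz":0.3,"grip":0},{"rx":0,"ry":0,"rz":0,"tx":0,"ty":0,"tz":0.3,"grip":0},{"rx":0,"ry":0,"rz":0,"tx":0,"ty":0,"tz":0.18,"grip":0},{"rx":0,"ry":0,"rz":0,"tx":0,"ty":0,"tz":0,"grip":0}]'
python3 - <<'E'
from h import *
need((.4686,.3372,.148),1.646)
E
```

```text
time_s: 21.17
ee_pos: [0.4697, 0.3366, 0.1507]
eef_rot: [3.137, -0.003, 1.643]
force: [-0.3, 0.0, -0.8]
grip_width: 0.0471
t 21.1667 pos [0.4697 0.3366 0.1507] rot [ 3.137e+00 -3.000e-03  1.643e+00] F [-0.3  0.  -0.8] w 0.0471
shares t [ 0.02 -0.03  0.07] r [ 0.07 -0.05 -0.04]
```

```bash
python3 -m pendant '[{"rx":0.07,"ry":-0.05,"rz":-0.04,"tx":0.02,"ty":-0.03,"tz":0.07,"grip":0.2},{"rx":0,"ry":0,"rz":0,"tx":0,"ty":0,"tz":0,"grip":1},{"rx":0,"ry":0,"rz":0,"tx":0,"ty":0,"tz":0,"grip":1},{"rx":0,"ry":0,"rz":0,"tx":0,"ty":0,"tz":0,"grip":1},{"rx":0,"ry":0,"rz":0,"tx":0,"ty":0,"tz":0,"grip":1},{"rx":0,"ry":0,"rz":0,"tx":0,"ty":0,"tz":0,"grip":1}]' 55
python3 - <<'E'
from h import *
need((.4686,.3372,.148),1.646)
c=ctrl.camera("wrist"); save(c,"w19"); np.save("w19.npy",c,allow_pickle=True)
E
```

```text
time_s: 21.67
ee_pos: [0.4685, 0.3376, 0.1484]
eef_rot: [3.141, 0.0, 1.647]
force: [-0.4, -0.5, -0.6]
grip_width: 0.0209
t 21.6667 pos [0.4685 0.3376 0.1484] rot [3.141 0.    1.647] F [-0.4 -0.5 -0.6] w 0.0209
shares t [-0.01  0.    0.01] r [0.   0.   0.01]
```

View pics/w19.png

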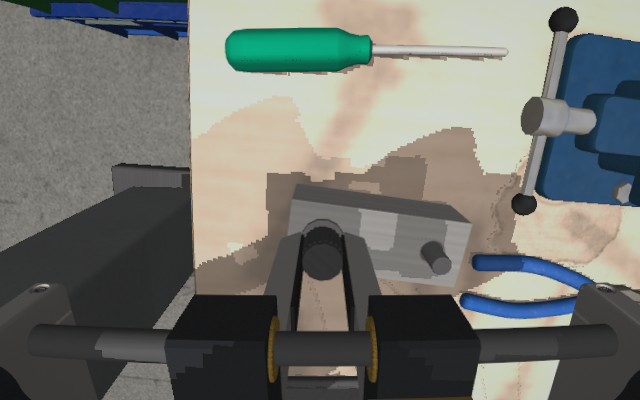

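```bash
python3 -m pendant '[{"rx":0,"ry":0,"rz":0,"tx":0,"ty":0,"tz":-0.3,"grip":1},{"rx":0,"ry":0,"rz":0,"tx":0,"ty":0,"tz":-0.7,"grip":1},{"rx":0,"ry":0,"rz":0,"tx":0,"ty":0,"tz":-0.9,"grip":1},{"rx":0,"ry":0,"rz":0,"tx":-0.4,"ty":0,"tz":-0.5,"grip":1},{"rx":0,"ry":0,"rz":0,"tx":-0.8,"ty":0.05,"tz":-0.1,"grip":1},{"rx":0,"ry":0,"rz":0,"tx":-0.8,"ty":0.05,"tz":0,"grip":1},{"rx":0,"ry":0,"rz":0,"tx":-0.8,"ty":0.05,"tz":0,"grip":1},{"rx":0,"ry":0,"rz":0,"tx":-0.7,"ty":0.05,"tz":0,"grip":1}]'
python3 - <<'E'
from h import *
need((.4625,.1555,.22),1.646)
E
```

```text
time_s: 22.38
ee_pos: [0.4862, 0.1979, 0.2601]
eef_rot: [3.137, -0.001, 1.654]
force: [0.4, -0.1, -0.5]
grip_width: 0.0212
t 22.3833 pos [0.4862 0.1979 0.2601] rot [ 3.137e+00 -1.000e-03  1.654e+00] F [ 0.4 -0.1 -0.5] w 0.0212
shares t [-1.01 -0.68  1.  ] r [ 0.07 -0.01  0.12]
```

```bash
python3 -m pendant '[{"rx":0.07,"ry":0,"rz":0.12,"tx":-0.5,"ty":-0.35,"tz":0.3,"grip":1},{"rx":0,"ry":0,"rz":0,"tx":-0.35,"ty":-0.3,"tz":0.4,"grip":1},{"rx":0,"ry":0,"rz":0,"tx":-0.1,"ty":-0.03,"tz":0.3,"grip":1},{"rx":0,"ry":0,"rz":0,"tx":0,"ty":0,"tz":0.1,"grip":1},{"rx":0,"ry":0,"rz":0,"tx":0,"ty":0,"tz":0,"grip":1}]'
python3 - <<'E'
from h import *
need((.4625,.1555,.205),1.646)
c=ctrl.camera("wrist"); save(c,"w20"); np.save("w20.npy",c,allow_pickle=True)
E
```

```text
time_s: 22.8
ee_pos: [0.4625, 0.1511, 0.2208]
eef_rot: [3.134, -0.002, 1.639]
force: [-0.2, 0.3, -1.0]
grip_width: 0.0206
t 22.8 pos [0.4625 0.1511 0.2208] rot [ 3.134e+00 -2.000e-03  1.639e+00] F [-0.2  0.3 -1. ] w 0.0206
shares t [0.11 0.   0.4 ] r [ 0.11 -0.03 -0.1 ]
```

View pics/w20.png

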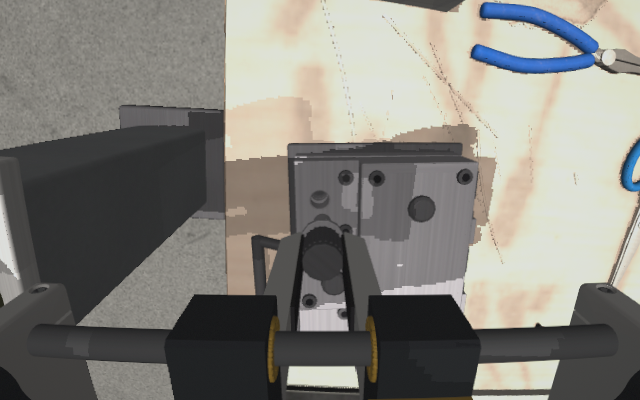

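Run:
```python
from h import *
c=np.load("w20.npy",allow_pickle=True).item()
save(c,"w20z",(275,165,375,305),4.2)
print(onz(c,[(319,200)],.0445))
```

```text
[[0.46193006 0.15444609 0.0445    ]]
```

View pics/w20z.png

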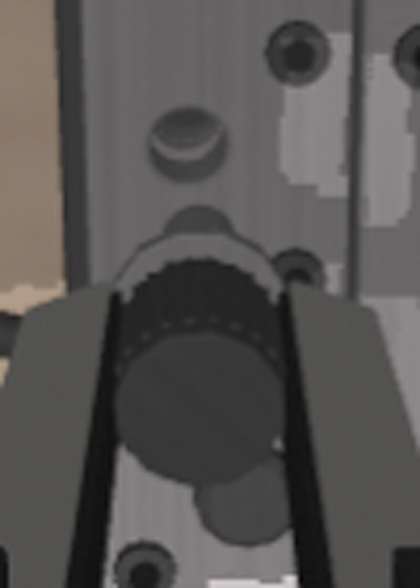

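Run:
```python
from h import *
c=np.load("w20.npy",allow_pickle=True).item(); f=lambda a:(np.array(a,float)+.5)/4.2-.5+[275,165]
ee=ctrl.get_obs()["ee_pos"]; print("ee",ee)
print("hole",onz(c,[f((188,145))],.0445)); print("knob c",onz(c,[f((202,408))],ee[2]-.1104+.033)); 
print("tip top edge",onz(c,[f((200,207))],ee[2]-.1464), "flange L,R,T",onz(c,[f((115,290)),f((290,290)),f((200,233))],ee[2]-.1104))
```

```text
ee [0.46272271 0.1513702  0.22123964]
hole [[0.46218396 0.15516968 0.0445    ]]
knob c [[0.46424165 0.15093644 0.14383964]]
tip top edge [[0.46433859 0.15339925 0.07483964]] flange L,R,T [[0.45186972 0.15227054 0.11083964]
 [0.47705226 0.15390385 0.11083964]
 [0.46350353 0.16177801 0.11083964]]
```

```bash
python3 -m pendant '[{"rx":0.11,"ry":-0.03,"rz":-0.1,"tx":0.11,"ty":-0.04,"tz":0.2,"grip":1},{"rx":0,"ry":0,"rz":0,"tx":0,"ty":0,"tz":0.2,"grip":1},{"rx":0,"ry":0,"rz":0,"tx":0,"ty":0,"tz":0.12,"grip":1},{"rx":0,"ry":0,"rz":0,"tx":0,"ty":0,"tz":0,"grip":1},{"rx":0,"ry":0,"rz":0,"tx":0,"ty":0,"tz":0,"grip":1}]'
python3 - <<'E'
from h import *
need((.4607,.1557,.198),1.646)
c=ctrl.camera("wrist"); np.save("w21.npy",c,allow_pickle=True)
save(c,"w21z",(265,165,385,305),4.2)
E
```

```text
time_s: 23.27
ee_pos: [0.4617, 0.1585, 0.2003]
eef_rot: [3.139, -0.0, 1.65]
force: [-0.2, -0.2, -0.4]
grip_width: 0.0209
t 23.2667 pos [0.4617 0.1585 0.2003] rot [ 3.139 -0.     1.65 ] F [-0.2 -0.2 -0.4] w 0.0209
shares t [-0.07 -0.03  0.06] r [ 0.04 -0.    0.06]
```

View pics/w21z.png

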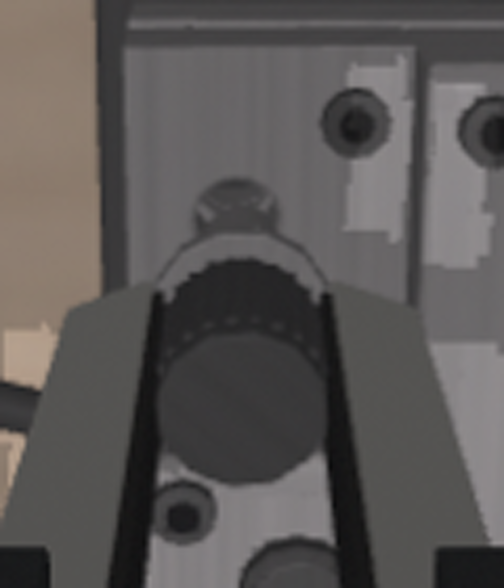

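Run:
```python
from h import *
c=np.load("w21.npy",allow_pickle=True).item(); f=lambda a:(np.array(a,float)+.5)/4.2-.5+[265,165]
ee=ctrl.get_obs()["ee_pos"]; 
P=onz(c,[f((195,208)),f((277,208)),f((236,178))],.0445); print("hole L R T",np.round(P,4),"cx",P[:2,0].mean(), "cy from top",P[2,1]-.00725)
print("knob c",onz(c,[f((243,408))],ee[2]-.1104+.033), "tip",onz(c,[f((240,207))],ee[2]-.1464), "flange",onz(c,[f((153,290)),f((332,290)),f((243,233))],ee[2]-.1104+.002).round(4),ee)
```

```text
hole L R T [[0.4548 0.1563 0.0445]
 [0.4692 0.1574 0.0445]
 [0.4616 0.1623 0.0445]] cx 0.4620043936852664 cy from top 0.15509386206270342
knob c [[0.46293362 0.15794869 0.1229504 ]] tip [[0.4624267  0.16032075 0.0539504 ]] flange [[0.45   0.1599 0.092 ]
 [0.4755 0.1619 0.092 ]
 [0.4621 0.1695 0.092 ]] [0.46167875 0.15842695 0.2003504 ]
```

```bash
python3 -m pendant '[{"rx":0.04,"ry":0,"rz":0.06,"tx":-0.05,"ty":-0.015,"tz":0.03,"grip":1},{"rx":0,"ry":0,"rz":0,"tx":0,"ty":0,"tz":0.05,"grip":1},{"rx":0,"ry":0,"rz":0,"tx":0,"ty":0,"tz":0,"grip":1},{"rx":0,"ry":0,"rz":0,"tx":0,"ty":0,"tz":0,"grip":1}]'
python3 - <<'E'
from h import *
need((.4614,.1566,.190),1.646)
c=ctrl.camera("wrist"); np.save("w22.npy",c,allow_pickle=True)
save(c,"w22z",(265,165,385,305),4.2)
E
```

```text
time_s: 23.65
ee_pos: [0.4614, 0.1563, 0.1973]
eef_rot: [-3.142, -0.0, 1.646]
force: [0.2, 0.3, -0.8]
grip_width: 0.0207
t 23.65 pos [0.4614 0.1563 0.1973] rot [-3.142 -0.     1.646] F [ 0.2  0.3 -0.8] w 0.0207
shares t [ 0.01 -0.    0.18] r [-0.   -0.01 -0.01]
```

View pics/w22z.png

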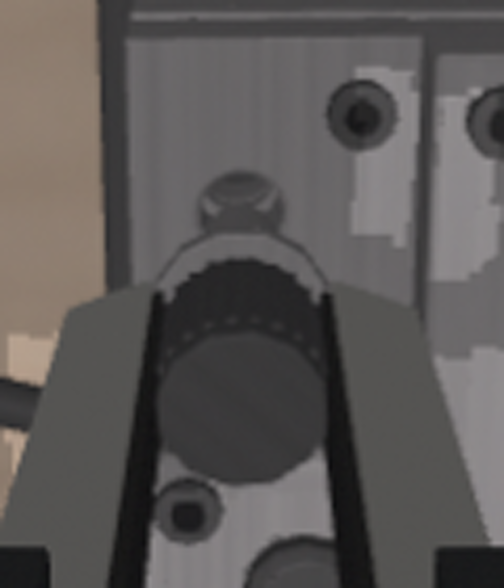

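Run:
```python
from h import *
c=np.load("w22.npy",allow_pickle=True).item(); f=lambda a:(np.array(a,float)+.5)/4.2-.5+[265,165]
ee=ctrl.get_obs()["ee_pos"]; 
P=onz(c,[f((198,205)),f((284,205)),f((241,170))],.0445); print("hole L R T",np.round(P,4),"cx",P[:2,0].mean(), "cy from top",P[2,1]-.00725)
print("knob c",onz(c,[f((243,408))],ee[2]-.1104+.033), "tip",onz(c,[f((240,207))],ee[2]-.1464),ee)
```

```text
hole L R T [[0.4547 0.1557 0.0445]
 [0.4695 0.1568 0.0445]
 [0.4616 0.1626 0.0445]] cx 0.4620914866918028 cy from top 0.15535076176976595
knob c [[0.46246339 0.15571103 0.11987482]] tip [[0.46179568 0.15808433 0.05087482]] [0.46142371 0.15626242 0.19727482]
```

```bash
python3 -m pendant '[{"rx":0,"ry":0,"rz":0,"tx":0.01,"ty":0,"tz":0.1,"grip":1},{"rx":0,"ry":0,"rz":0,"tx":0,"ty":0,"tz":0.1,"grip":1},{"rx":0,"ry":0,"rz":0,"tx":0,"ty":0,"tz":0.1,"grip":1},{"rx":0,"ry":0,"rz":0,"tx":0,"ty":0,"tz":0,"grip":1}]'
python3 - <<'E'
from h import *
need((.4614,.1566,.18),1.646)
c=ctrl.camera("wrist"); np.save("w23.npy",c,allow_pickle=True)
save(c,"w23z",(265,165,385,305),4.2)
E
```

```text
time_s: 24.03
ee_pos: [0.4614, 0.1567, 0.1843]
eef_rot: [3.141, -0.0, 1.645]
force: [-0.3, -0.1, -0.5]
grip_width: 0.0209
t 24.0333 pos [0.4614 0.1567 0.1843] rot [ 3.141 -0.     1.645] F [-0.3 -0.1 -0.5] w 0.0209
shares t [-0.   -0.    0.11] r [ 0.01 -0.01 -0.01]
```

View pics/w23z.png

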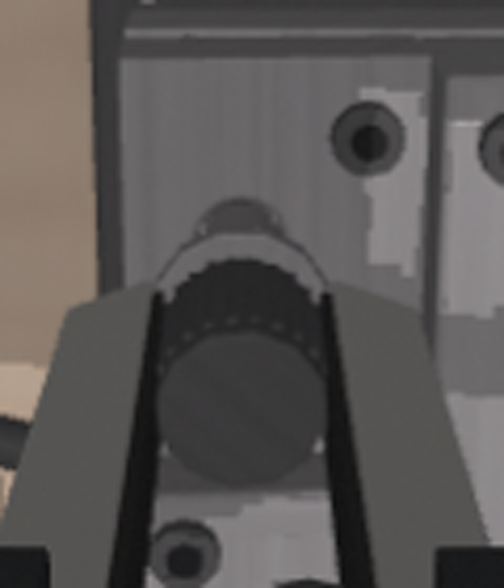

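```bash
python3 -m pendant '[{"rx":0,"ry":0,"rz":0,"tx":0,"ty":0,"tz":0.12,"grip":1},{"rx":0,"ry":0,"rz":0,"tx":0,"ty":0,"tz":0.12,"grip":1},{"rx":0,"ry":0,"rz":0,"tx":0,"ty":0,"tz":0.1,"grip":1},{"rx":0,"ry":0,"rz":0,"tx":0,"ty":0,"tz":0,"grip":1}]'
python3 - <<'E'
from h import *
need((.4614,.1566,.155),1.646)
E
```

```text
time_s: 24.42
ee_pos: [0.4615, 0.1567, 0.1696]
eef_rot: [3.141, -0.0, 1.645]
force: [-0.6, 0.3, -0.5]
grip_width: 0.0209
t 24.4167 pos [0.4615 0.1567 0.1696] rot [ 3.141 -0.     1.645] F [-0.6  0.3 -0.5] w 0.0209
shares t [-0.   -0.    0.36] r [ 0.01 -0.01 -0.01]
```

```bash
python3 -m pendant '[{"rx":0,"ry":0,"rz":0,"tx":0,"ty":0,"tz":0.1,"grip":1},{"rx":0,"ry":0,"rz":0,"tx":0,"ty":0,"tz":0.1,"grip":1},{"rx":0,"ry":0,"rz":0,"tx":0,"ty":0,"tz":0.08,"grip":1},{"rx":0,"ry":0,"rz":0,"tx":0,"ty":0,"tz":0,"grip":1}]'
python3 - <<'E'
from h import *
need((.4614,.1566,.15),1.646)
E
```

```text
time_s: 24.75
ee_pos: [0.4614, 0.1566, 0.157]
eef_rot: [3.142, -0.0, 1.645]
force: [0.5, 0.6, -2.0]
grip_width: 0.0212
t 24.75 pos [0.4614 0.1566 0.157 ] rot [ 3.142 -0.     1.645] F [ 0.5  0.6 -2. ] w 0.0212
shares t [-0.   -0.    0.17] r [ 0.   -0.   -0.01]
```

```bash
python3 -m pendant '[{"rx":0,"ry":0,"rz":0,"tx":0,"ty":0,"tz":0.06,"grip":1},{"rx":0,"ry":0,"rz":0,"tx":0,"ty":0,"tz":0.06,"grip":1}]'; python3 -m pendant '[{"rx":0,"ry":0,"rz":0,"tx":0,"ty":0,"tz":0.05,"grip":1},{"rx":0,"ry":0,"rz":0,"tx":0,"ty":0,"tz":0.05,"grip":1}]'
```

```text
time_s: 24.92
ee_pos: [0.4614, 0.1567, 0.1523]
eef_rot: [-3.141, -0.0, 1.645]
force: [-4.9, -1.2, 7.3]
grip_width: 0.0209
time_s: 25.08
ee_pos: [0.4612, 0.1568, 0.1496]
eef_rot: [-3.141, -0.0, 1.646]
force: [-18.8, -4.8, 47.7]
grip_width: 0.0208
```

```bash
python3 -m pendant '[{"rx":0,"ry":0,"rz":0,"tx":0,"ty":-0.01,"tz":0.0,"grip":1}]'
python3 - <<'E'
from h import *
c=ctrl.camera("wrist"); np.save("w24.npy",c,allow_pickle=True); save(c,"w24")
s=ctrl.camera("scene"); save(s,"sc3",(280,130,370,220),6)
need((.4614,.1566,.15),1.646)
E
```

```text
time_s: 25.17
ee_pos: [0.461, 0.1568, 0.1504]
eef_rot: [-3.142, -0.0, 1.646]
force: [-1.1, -2.8, 5.5]
grip_width: 0.0208
t 25.2667 pos [0.461  0.1568 0.1504] rot [ 3.141 -0.     1.646] F [-3.2 -1.6 10.1] w 0.0209
shares t [-0.    0.01  0.01] r [ 0.   -0.01 -0.01]
```

View pics/w24.png

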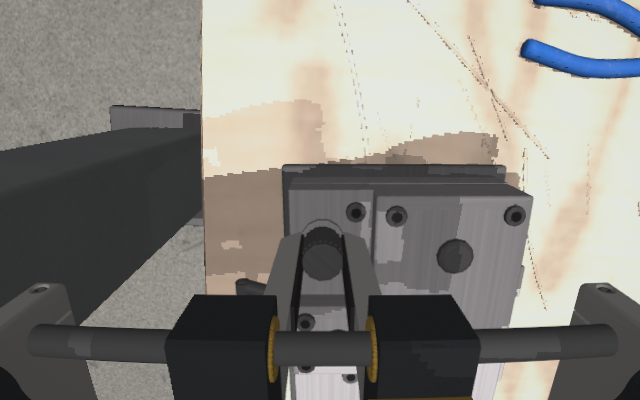

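View pics/sc3.png

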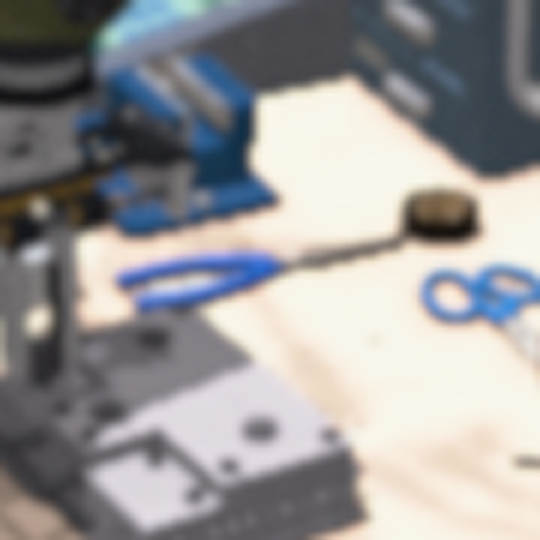

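```bash
python3 -m pendant '[{"rx":0,"ry":0,"rz":0,"tx":0,"ty":0,"tz":0.03,"grip":1}]'
python3 - <<'E'
from h import *
for i in range(6):
    c=ctrl.camera("wrist"); o=ctrl.get_obs(); print(round(o["time_s"],2),np.round(o["ee_pos"],4),np.round(o["force"],1))
save(c,"w25z",(265,150,545,330),2.8)
t=ctrl.camera("top"); save(t,"top5",(180,150,345,255),4.8)
E
```

```text
time_s: 25.35
ee_pos: [0.461, 0.1567, 0.1499]
eef_rot: [3.141, -0.0, 1.646]
force: [-8.8, -1.3, 18.4]
grip_width: 0.0206
25.4 [0.461  0.1568 0.1499] [-6.3 -2.5 12.9]
25.45 [0.461  0.1568 0.1499] [-7.3 -1.5 13. ]
25.5 [0.461  0.1567 0.1499] [-6.2 -2.  13. ]
25.55 [0.461  0.1567 0.1499] [-7.8 -2.5 12.8]
25.6 [0.461  0.1568 0.1499] [-7.3 -2.2 13.1]
25.65 [0.461  0.1567 0.1499] [-6.8 -1.2 13. ]
```

View pics/w25z.png

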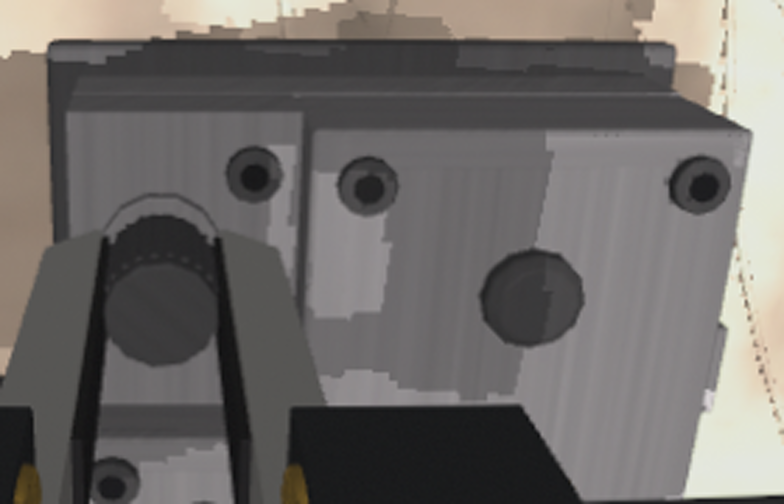

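```bash
python3 -m pendant '[{"rx":0,"ry":0,"rz":0,"tx":0,"ty":0.005,"tz":0.03,"grip":1}]'
python3 - <<'E'
from h import *
for i in range(5):
    c=ctrl.camera("wrist"); o=ctrl.get_obs()
    if i in(0,4): print(round(o["time_s"],2),np.round(o["ee_pos"],4),np.round(o["eef_rot"],4),np.round(o["force"],1),np.round(o["joint_vel"],4).max())
np.save("w26.npy",c,allow_pickle=True)
A=np.load("w19.npy",allow_pickle=True).item()["pixels"]
for nm,B in (("w23",np.load("w23.npy",allow_pickle=True).item()["pixels"]),("now",c["pixels"])):
    a=cv2.cvtColor(A,cv2.COLOR_BGR2GRAY);b=cv2.cvtColor(B,cv2.COLOR_BGR2GRAY)
    r=cv2.matchTemplate(b[215:300,285:365],a[228:285,300:346],cv2.TM_CCOEFF_NORMED); _,v,_,p=cv2.minMaxLoc(r); print(nm,"knob shift px",p[0]+285-300,p[1]+215-228,round(v,3))
cv2.imwrite("pics/cmp.png",np.hstack([cv2.resize(x[210:300,285:365],None,fx=4,fy=4,interpolation=cv2.INTER_CUBIC) for x in (A,c["pixels"])]))
E
```

```text
time_s: 25.78
ee_pos: [0.4611, 0.1568, 0.1497]
eef_rot: [3.142, -0.0, 1.646]
force: [-14.5, -3.0, 28.8]
grip_width: 0.0208
25.83 [0.4611 0.1568 0.1498] [-3.1416e+00 -3.0000e-04  1.6458e+00] [-10.4  -2.8  21.1] 0.0019
26.03 [0.4611 0.1568 0.1498] [ 3.1415e+00 -3.0000e-04  1.6458e+00] [-11.7  -2.1  20.5] 0.0006
w23 knob shift px 0 2 0.846
now knob shift px 0 0 0.953
```

View pics/cmp.png

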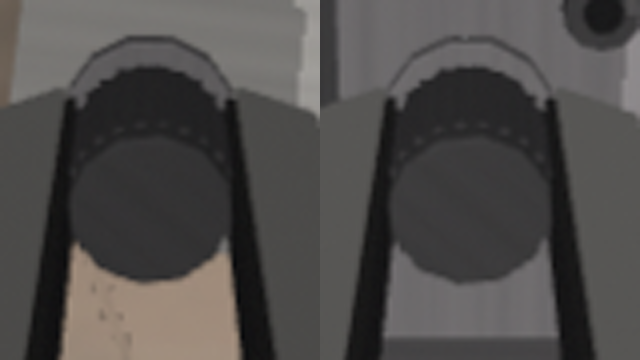

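View pics/top5.png

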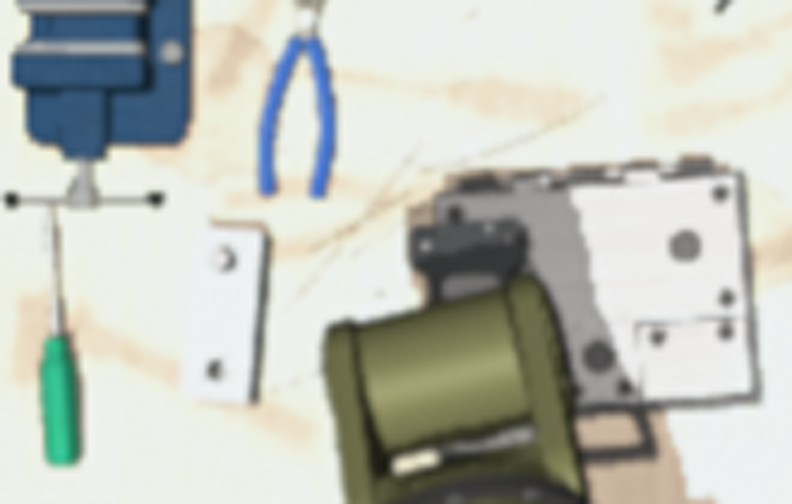

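Run:
```python
from h import *
o=ctrl.get_obs(); print(o["time_s"],o["ee_pos"],o["force"],o["grip_width"])
print(ctrl.hand_in())
```

```text
26.0333 [0.46108434 0.15678544 0.14979256] [-11.67605999  -2.09657444  20.49329342] 0.020799545742361467
the job is handed in; nothing more can be done
None
```

The job is done and handed in at 26.0 s. The loose insert is in the right nest and the bar is in the middle nest. The lid was held by its handle the whole way down until it rested ajar on its plungers. The register pin is home through the lug, and the gripper is still holding it pressed down.

**Last checks**
- **Pin and lid:** by the tool height, the pin's flange sits about 39.4 mm up, against 40 mm for a shut lid. The knob sits in the fingers exactly as it did at the stand, so the pin has not slipped. The downward push holds steady at about 20 N, where about 7 N is enough to shut the lid. That the lid is shut comes from these readings; I did not measure the lid's angle separately.
- **Nests:** before the lid was closed, the pictures showed the insert and the bar lying in their nests. At release the tool was at the expected seating height to within about 0.3 mm for both.

**What disagreed**
- **Push peak:** the first push peaked at about 48 N at the wrist, through the gripped pin. I eased it off at once.
- **Side force:** about 12 N of sideways force remains on the pin.
- **Wrist camera:** it read about 1 to 1.5 mm off along the jaw direction, so I aligned parts by comparing them within the same picture.

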